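Tip the seed ball into the dish and present the dish a quarter turn round

ROBOT

A 6-joint arm with a two-finger parallel gripper is mounted at the origin on the work surface. World frame = base frame: x ahead of the robot, y to its left, z up, the work surface at z = 0. Lengths are in m, angles in rad, forces in N, time in s.
With the tool pointing down it reaches from about 0.35 to 0.975 m from the base axis. Payload 4.9 kg.
Tool frame: the origin (TCP) lies on the front face of the gripper's body, between the roots of the fingers; the fingertips stand ctrl.finger_overhang ahead of it and the grasp point (between the pads) lies 54 mm ahead of it (ctrl.finger_overhang is the distance from the TCP to the fingertips, in m); z points along the fingers, y is the line along which they close (so a half turn about z gives the same grasp; the last joint's range is limited). The gripper opens to 85 mm and grips with 20 to 120 N. Pads are 22 mm wide; open, the fingers measure 114 mm over their backs; the gripper's body (76 mm by 85 mm) begins 54 mm behind the grasp point. The pads swing forward as they close: fully open they stand 13 mm farther back than shut.
Start: joints at [1.219, 0.053, 1.613, -0, 1.476, -0.119], TCP at [0.144, 0.608, 0.304] pointing down, gripper open.
Joint ranges: [-3.01, 3.01], [-1.01, 2.22], [0.06, 2.58], [-1.02, 4.17], [0.09, 2.62], [-3.14, 3.14]. Speed limits (rad/s): [2.57, 2.57, 3.14, 3.14, 3.14, 3.14].

INTERFACE

Orientations are given as a rotation vector (axis times angle).
In Python, from station import ctrl, vision gives the robot as it stands. The module is installed in compiled form; this text tells all that it offers.
- The arm moves only by the tool drive_tool, never from a script. Its argument "rows" is a list of rows, each a list of 2 entries, a list of its own where there are three numbers: the shift along the tool's x, y, z in m, then the turn about the tool's z in rad. A call has 1 to 10 rows; each row shifts and turns the commanded pose from where the row before left it, along the tool's axes as they then stand; what a row does not reach is not made up. A row lasts 1/10 s, in which the tool goes at most 50 mm and 8.59 degrees, less where a joint would pass 70% of its speed; a pose out of reach is approached as far as the arm can. A call with a gripper value outside its range is refused whole. "jaw" is the closure, from 0 (fully open) to 1 (shut), set as the call begins (left out, the last holds). The fingers move at their own pace and stop on an object; "grip_force" is the grip in N (left out, the last holds). Time passes only in rows, so rows that do not move let the fingers close. It gives the time, the measured TCP pose, the force, the opening and the grip force at its end, in the units of the state.
- ctrl.get_obs(): the state, without advancing time (a new reading comes with each control period).
- vision.get_image(name): name is "scene" or "top"; returns a dict with "image" (400x640x3 uint8, blue, green, red), "vertical_fov" (degrees; the focal length in pixels is half the picture's height over the tangent of half this angle, whatever the lens; pixels are square), "cx", "cy" (the principal point, pixels), "R" (3x3) and "t" (3): a world point X has camera coordinates R X + t. Camera axes: x right, y down, z forward; pixel columns grow to the right and rows downward; lengths in m; the calibration is good to about 2 mm. A picture is of the moment at which its call begins. There is no depth.
- ctrl.finish_job(): hands the job in; it is judged then, once.
The state is a dict: "t": time; "q": joint angles; "dq": joint speeds; "effort": joint torques, N m; "tool_pos": TCP position; "tool_rot": TCP orientation; "contact_force": force on the tool from outside, world axes, zero at the start; "wrist_torque": the same for the moment, N m; "opening": finger opening in m; "grip_force": force on a finger pad.
Only numpy, scipy, OpenCV 4.12 (cv2) and the standard library are available. Lean on these libraries where they do the work, as an engineer would, in place of code of your own. Each camera call takes 0.05 s, during which the arm holds its last target. There are 200 camera calls.

TASK

Tip the small deep bowl that holds the clay seed ball over the wider, shallow dish so that the ball rolls out into the dish, and stand the bowl upright again on the baking sheet. Then lift the dish by its handle well clear of the sheet (about 10 cm) and turn it a quarter turn, either way, so that its handle lies square across the way it lay on the sheet, keeping the dish level and the ball resting in its middle. Finish while still holding the dish up there ready to hand over, level and still, ball in the middle; leave the flowerpot, jar and tin alone.

Things in the scene. Friction and masses are not known exactly. Their poses are not given: they have to be found in the camera images.
- sheet: flat steel baking sheet fixed on the table, 330 (its x) by 460 (its y) mm, floor 3 mm thick, rim 8 mm high; origin at the centre of its underside, on the table top (z = 0). Bowl and dish start on it side by side along its y, either one on the left; the dish's handle starts along the sheet's -x.
- bowl: loose white plastic bowl, 0.1 to 0.2 kg, upright: a cone 48 mm wide at the foot, 116 mm at the rim, 38 mm high, wall 4 mm, floor 5 mm. Its side rises at 48 degrees: the ball rolls out at a tip of 60 to 75 degrees. Origin at the centre of the foot, z up. Straight round handle along -x, 16 mm thick, 53 to 119 mm out, axis 40 mm above the foot.
- bowl_grip (a point): middle of the bowl's round handle, on the handle's axis: 90 mm out from the bowl's centre, 40 mm above its foot; axes as the bowl's (x along the handle towards the bowl, z up).
- seedball_center (a point): centre of the loose terracotta clay seed ball, 30 mm in diameter, 25 g; lies in the bowl at the start and rolls with some resistance (stays put on slopes under 8 degrees). Its axes mean nothing.
- dish: loose white plastic shallow round dish, 0.15 to 0.27 kg: rim 140 mm wide, 29 mm high; foot 90 mm wide; inside a flat middle 36 mm wide, then rising at 15 degrees to 90 mm wide, then at 37 degrees. Origin at the centre of the foot, z up. Straight flat-sided handle along -x, 16 mm wide, 14 mm high, 66 to 132 mm out, middle 32 mm above the foot.
- dish_grip (a point): middle of the dish's handle: 102 mm out from the dish's centre, 32 mm above its foot; axes as the dish's (x along the handle towards the dish, z up).
- dish_middle (a point): centre of the dish's inner floor, 7 mm above its foot; axes as the dish's.
- flowerpot: bystander: loose terracotta flowerpot, 84 mm wide, 80 mm high, on the table right of the sheet; origin at the centre of its underside.
- jar: bystander: loose glass jar with a metal cap, 66 mm wide, 100 mm high, on the table left of the sheet; origin at the centre of its underside.
- tin: bystander: loose steel tin, 70 by 50 by 60 mm high, on the table right of the sheet; origin at the centre of its underside.
Things that resemble listed ones, but are neither listed nor needed, are in the scene too. Leave any black or green look-alike of the dish alone.

How it is judged:
On the way, in this order (a step that is already met when the one before it is completed fails the run):
1. the seed ball has been tipped out of the bowl and lies in the dish (horizontal distance between seedball_center and dish_middle below 0.05 m and z of seedball_center in the frame of dish between 0.01 and 0.04 m), for 0.2 s.
2. the bowl stands upright on the baking sheet again, let go, with the ball in the dish (all of step 1 and angle between bowl's own z axis and vertical below 0.1 rad and contact force between bowl and sheet above 0.4 N and contact force between each of the arm, the fingers and bowl below 0.05 N), for 0.2 s.
At the end, for the whole second after the job is handed in: Dish held: foot over 60 mm above the table, clear of bowl and sheet, level within 8 degrees, still, handle within 12 degrees of square to the sheet's x, ball at rest on its floor within 30 mm of the middle; bowl upright (6 degrees) on the sheet, untouched (height (world z) of dish above 0.06 m and angle between dish's own z axis and vertical below 0.14 rad and angle between the x axis of dish and the x axis of sheet, either way round above 1.351 rad and horizontal distance between seedball_center and dish_middle below 0.03 m and z of seedball_center in the frame of dish between 0.01 and 0.03 m and linear speed of dish below 0.03 m/s and linear speed of seedball below 0.05 m/s and contact force between the fingers and dish above 1 N and contact force between each of dish, the arm, the fingers and bowl below 0.05 N and contact force between dish and sheet below 0.05 N and angle between bowl's own z axis and vertical below 0.1 rad and contact force between bowl and sheet above 0.4 N); the arm keeps its last pose, push and grip.
It fails at once if the ball strays from the middle (more than 40 mm) while the dish is lifted (height (world z) of dish above 0.04 m and horizontal distance between seedball_center and dish_middle above 0.04 m).
It fails at once if the dish is tilted by more than 17 degrees (angle between dish's own z axis and vertical above 0.3 rad).
It fails at once if a bystander (flowerpot, jar or tin) is pushed more than 30 mm or tipped over (distance of any of flowerpot, jar, tin from where it was at the start of the episode above 0.03 m or angle between any of flowerpot, jar, tin's own z axis and vertical above 0.4 rad).
It also fails if it takes over 72 s, if anything falls off the work surface, if the arm or the gripper's body presses on something with over 40 N, if the wrist force passes 120 N, or if a joint passes its speed limit or range.

## Working session

There is one attempt and no reset: what is moved stays moved. The work goes in short steps, Python scripts to look and compute and a tool call to move; the robot and the scene stay as the last step left them, time stands still between calls to the robot, and variables do not carry over. Pictures are saved under pics/ and viewed, at most 10 in all, crops included, and the job is handed in when it is done.

Besides the shell and the picture viewer there is one more tool, called as name([rows], argument=value, ...), one row to a line, values as JSON. drive_tool: Moves the arm, as the interface text tells. Its arguments: {"type":"object","properties":{"rows":{"type":"array","items":{"type":"array"}},"jaw":{"type":"number"},"grip_force":{"type":"number"}},"required":["rows"]}

```bash
mkdir -p pics; python3 - <<'E'
from station import ctrl, vision
import cv2,numpy as np,pickle
d={n:vision.get_image(n) for n in("scene","top")}
pickle.dump(d,open('v0.pkl','wb'))
for n in d:
    cv2.imwrite(f'pics/{n}0.png',d[n]["image"]); print(n,d[n]["vertical_fov"],d[n]["cx"],d[n]["cy"],d[n]["R"],d[n]["t"])
o=ctrl.get_obs();print(o,ctrl.finger_overhang)
E
```

```text
scene 53.02249556894185 318.07754274703905 198.02052840824516 [[-0.53039321  0.84772808  0.00633647]
 [ 0.45688834  0.2921388  -0.84018329]
 [-0.7140981  -0.44273246 -0.54226551]] [ 0.3125098  -0.15687626  1.76567316]
top 48.69598954389088 314.71429487138505 203.8810935747478 [[-0.0388585  -0.99924136 -0.00259397]
 [-0.97454721  0.03847152 -0.2208567 ]
 [ 0.22078895 -0.00605422 -0.97530282]] [-0.06613004  0.48274989  1.33168228]
{'t': 0.1, 'q': array([ 1.21901144e+00,  5.33548231e-02,  1.61417937e+00, -3.22945195e-05,
        1.47596397e+00, -1.18951999e-01]), 'dq': array([-0.00195564, -0.00297647, -0.00371859, -0.00113249, -0.00083874,
        0.00190893]), 'effort': array([ 3.20753797e-04, -3.94903314e+01, -3.71362174e+01, -9.17040097e-05,
        3.91276975e-03,  1.16482397e-05]), 'tool_pos': array([0.14403802, 0.60773708, 0.3027326 ]), 'tool_rot': array([-3.64854529e-01, -3.11991692e+00,  2.92202340e-03]), 'contact_force': array([-0.2447851 , -0.15154133,  0.02822313]), 'wrist_torque': array([ 0.00747282, -0.00339682, -0.00766788]), 'grip_force': 0.0, 'opening': 0.08543456047209193} 0.0726
```

View pics/scene0.png

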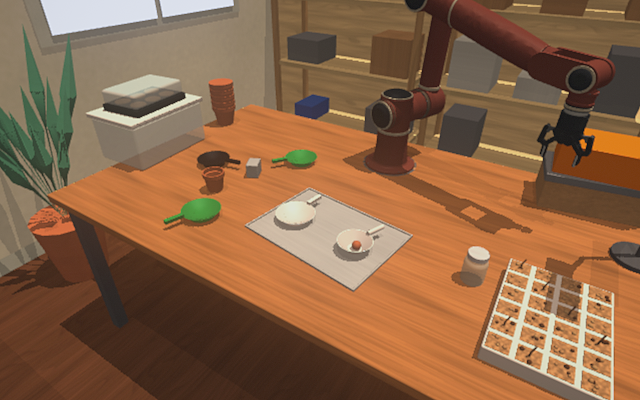

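View pics/top0.png

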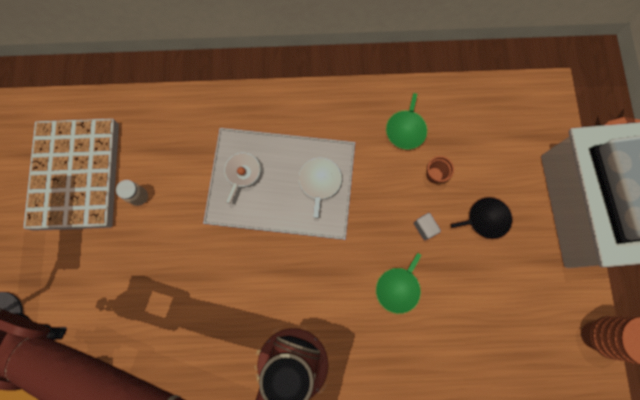

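The scene picture shows the dish at (296,215) with its handle end at (320,198), and the bowl with the ball at (356,244) with its handle end at (382,229). In the top picture the bowl is at (242,170) and the dish at (320,178), both with handles pointing down, towards the robot. I'll zoom in and segment next.

```bash
cat > h.py <<'E'
import numpy as np,cv2
def cam(v):
    f=200/np.tan(np.radians(v["vertical_fov"]/2)); return f,v["cx"],v["cy"],np.array(v["R"]),np.array(v["t"])
def ray(v,p):
    f,cx,cy,R,t=cam(v); d=R.T@np.array([(p[0]-cx)/f,(p[1]-cy)/f,1]); return -R.T@t,d/np.linalg.norm(d)
def plane(v,p,z):
    o,d=ray(v,p); return o+d*(z-o[2])/d[2]
def tri(v1,p1,v2,p2):
    (a,d),(b,e)=ray(v1,p1),ray(v2,p2); s,u=np.linalg.lstsq(np.c_[d,-e],b-a,rcond=None)[0]
    return (a+s*d+b+u*e)/2,np.linalg.norm(a+s*d-b-u*e)
def proj(v,X):
    f,cx,cy,R,t=cam(v); c=R@np.array(X)+t; return np.array([cx+f*c[0]/c[2],cy+f*c[1]/c[2]])
def redball(im,roi):
    x0,y0,x1,y1=roi; h=cv2.cvtColor(im,cv2.COLOR_BGR2HSV)[y0:y1,x0:x1]
    m=((h[...,1]>120)&((h[...,0]<14)|(h[...,0]>172))).astype(np.uint8)
    n,l,s,c=cv2.connectedComponentsWithStats(m)
    k=1+np.argmax(s[1:,4]); return c[k]+[x0,y0],s[k,4]
E
python3 - <<'E'
import pickle,cv2,numpy as np
from h import *
d=pickle.load(open('v0.pkl','rb'))
T,S=d["top"],d["scene"]
bt=redball(T["image"],(222,150,262,190)); bs=redball(S["image"],(335,225,378,260)); print(bt,bs,tri(T,bt[0],S,bs[0]))
for n,r in(("top",(200,120,365,245)),("scene",(240,180,420,295))):
    x0,y0,x1,y1=r; im=d[n]["image"]; h=cv2.cvtColor(im,cv2.COLOR_BGR2HSV)
    print(n,[(p,im[p[1],p[0]].tolist()) for p in ([(320,178),(317,208),(242,156),(234,197),(280,200)] if n=="top" else [(296,215),(315,200),(342,240),(377,231),(330,225)])])
A=cv2.resize(T["image"][125:240,200:360],None,fx=5,fy=5,interpolation=cv2.INTER_CUBIC)
cv2.imwrite('pics/ztop.png',A)
B=cv2.resize(S["image"][183:293,243:413],None,fx=4.7,fy=4.7,interpolation=cv2.INTER_CUBIC)
cv2.imwrite('pics/zsc.png',B)
E
```

```text
(array([240.63414634, 170.70731707]), np.int32(41)) (array([355.93103448, 244.60344828]), np.int32(58)) (array([0.60749086, 0.15149889, 0.02309153]), np.float64(0.0012923711792376881))
top [((320, 178), [169, 173, 167]), ((317, 208), [166, 173, 167]), ((242, 156), [139, 153, 167]), ((234, 197), [79, 86, 92]), ((280, 200), [143, 155, 164])]
scene [((296, 215), [200, 224, 224]), ((315, 200), [92, 107, 129]), ((342, 240), [179, 206, 225]), ((377, 231), [118, 134, 153]), ((330, 225), [162, 182, 200])]
```

View pics/ztop.png

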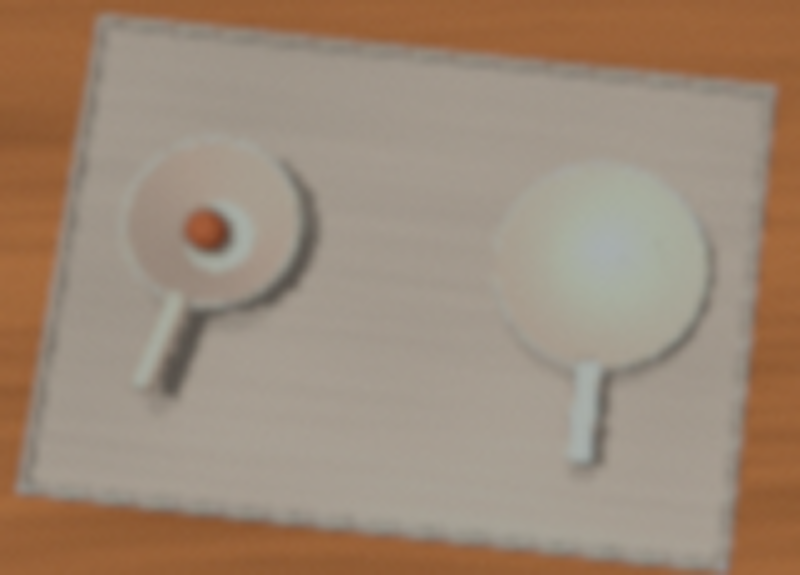

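View pics/zsc.png

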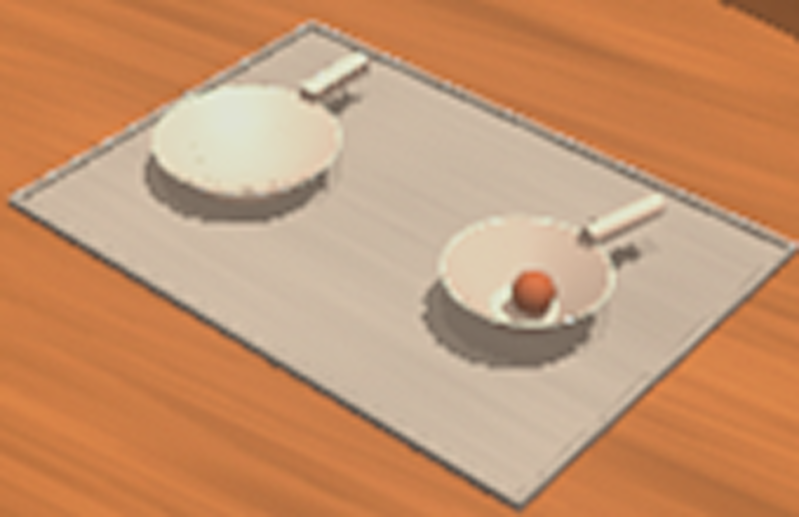

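The zooms show both pieces clearly. In the top zoom (5x), the bowl rim centre is (213,222) with its handle from (177,292) to (145,387); the dish centre is (602,267) with its handle from (590,362) to (581,464). In the scene zoom (4.7x), the bowl centre is (528,271) with its handle end at (655,205); the dish centre is (246,141) with its handle end at (360,63).

```bash
python3 - <<'E'
import pickle,numpy as np
from h import *
d=pickle.load(open('v0.pkl','rb'));T,S=d["top"],d["scene"]
t=lambda u:((u[0]+.5)/5-.5+200,(u[1]+.5)/5-.5+125)
s=lambda u:((u[0]+.5)/4.7-.5+243,(u[1]+.5)/4.7-.5+183)
np.set_printoptions(precision=4,suppress=True)
pts=dict(bowlrim=((213,222),(528,271),.041),bhs=((177,292),(592,236),.051),bhe=((145,387),(658,203),.051),
 dishrim=((602,267),(246,141),.032),dhs=((590,362),(308,92),.042),dhe=((581,464),(364,61),.042))
P={}
for k,(a,b,z) in pts.items():
    X,g=tri(T,t(a),S,s(b)); P[k]=plane(T,t(a),z); print(k,X,round(g,4),'top@z',P[k],'sc@z',plane(S,s(b),z))
for a,b in(("bhs","bhe"),("dhs","dhe"),("bowlrim","bhe"),("dishrim","dhe")):
    v=P[a]-P[b]; print(a,b,np.linalg.norm(v[:2]),np.degrees(np.arctan2(v[1],v[0])))
C=[plane(T,t(c),.008)[:2] for c in((100,15),(775,88),(18,492),(727,570))]; print(C)
for a,b in((0,1),(2,3),(2,0),(3,1)):
    v=C[b]-C[a]; print(np.linalg.norm(v),np.degrees(np.arctan2(v[1],v[0])))
E
```

```text
bowlrim [0.6077 0.1454 0.038 ] 0.0019 top@z [0.6071 0.1441 0.041 ] sc@z [0.6106 0.1478 0.041 ]
bhs [0.5595 0.1677 0.045 ] 0.0027 top@z [0.5584 0.1654 0.051 ] sc@z [0.5661 0.172  0.051 ]
bhe [0.4986 0.1886 0.0426] 0.0031 top@z [0.4972 0.1855 0.051 ] sc@z [0.5086 0.1939 0.051 ]
dishrim [ 0.5713 -0.1058  0.0269] 0.0004 top@z [ 0.5697 -0.1055  0.032 ] sc@z [ 0.5772 -0.1017  0.032 ]
dhs [ 0.5054 -0.0948  0.0376] 0.0007 top@z [ 0.5045 -0.0951  0.042 ] sc@z [ 0.5109 -0.0908  0.042 ]
dhe [ 0.4401 -0.086   0.0334] 0.0018 top@z [ 0.4388 -0.0868  0.042 ] sc@z [ 0.4512 -0.0782  0.042 ]
bhs bhe 0.06441841196621599 -18.154276028720115
dhs dhe 0.06617441406743689 -7.210503503525272
bowlrim bhe 0.1175011340564674 -20.653603758073217
dishrim dhe 0.13217028143071752 -8.145736172642906
[array([0.7666, 0.2253]), array([ 0.6964, -0.2269]), array([0.4414, 0.2751]), array([ 0.3731, -0.1772])]
0.45755720295675206 -98.83104351683212
0.4574567250325201 -98.58414219025751
0.32904607305835 -8.711480387257634
0.327074589078371 -8.72910514991718
```

```bash
cat > go.py <<'E'
import sys,numpy as np
from station import ctrl
from scipy.spatial.transform import Rotation as Ro
np.set_printoptions(precision=4,suppress=True)
# usage: x y z toolx_heading_deg ; prints turn needed, and shift after turning
o=ctrl.get_obs();p=o["tool_pos"];R=Ro.from_rotvec(o["tool_rot"]).as_matrix()
h=np.degrees(np.arctan2(R[1,0],R[0,0]))
print("t",o["t"],"pos",p,"head",h,"tilt",R[2],"F",o["contact_force"],"open",o["opening"],"grip",o["grip_force"])
if len(sys.argv)>4:
    X=np.array(list(map(float,sys.argv[1:4])));H=float(sys.argv[4])
    turn=-np.radians((H-h+180)%360-180); print("turn",turn)
    a=np.radians(H);Rn=np.array([[np.cos(a),np.sin(a),0],[np.sin(a),-np.cos(a),0],[0,0,-1]]).T.T
    print("shift after turn",Rn.T@(X-p),"before turn",R.T@(X-p))
E
python3 go.py 0.527 0.175 0.2 159.5
```

```text
t 0.1 pos [0.144  0.6077 0.3027] head 166.65982457391763 tilt [ 0.0002 -0.0019 -1.    ] F [-0.2448 -0.1515  0.0282] open 0.08543456047209193 grip 0.0
turn 0.1249625126800628
shift after turn [-0.5103 -0.2712  0.1027] before turn [-0.4725 -0.3325  0.1033]
```

drive_tool([
  [[0,0,0],0.125],
  [[-0.042,-0.0225,0],0],
  [[-0.042,-0.0225,0],0],
  [[-0.042,-0.0225,0],0],
  [[-0.042,-0.0225,0],0],
  [[-0.042,-0.0225,0],0],
  [[-0.042,-0.0225,0],0],
  [[-0.042,-0.0225,0],0],
  [[-0.042,-0.0225,0],0],
  [[-0.042,-0.0225,0],0],
], jaw=0)

```text
t: 1.1
tool_pos: [0.428, 0.2843, 0.3035]
tool_rot: [-0.559, -3.091, 0.0]
contact_force: [0.2, 0.0, -0.2]
opening: 0.0854
grip_force: 0.0
```

drive_tool([
  [[-0.042,-0.0225,0.02],0],
  [[-0.042,-0.0225,0.02],0],
  [[-0.042,-0.0225,0.02],0],
  [[0,0,0.02],0],
  [[0,0,0],0],
  [[0,0,0],0],
])

```text
t: 1.7
tool_pos: [0.5181, 0.1823, 0.2254]
tool_rot: [-0.558, -3.09, 0.001]
contact_force: [-0.1, -0.7, 0.2]
opening: 0.0854
grip_force: 0.0
```

```bash
python3 go.py 0.527 0.175 0.097 159.5
```

```text
t 1.7 pos [0.5181 0.1823 0.2254] head 159.5093863272556 tilt [ 0.0015 -0.0007 -1.    ] F [-0.0615 -0.6509  0.1531] open 0.08542924166950858 grip 0.0
turn 0.00016382231528011383
shift after turn [-0.0109 -0.0037  0.1284] before turn [-0.0111 -0.0037  0.1284]
```

drive_tool([
  [[-0.005,-0.002,0.03],0],
  [[-0.006,-0.0017,0.03],0],
  [[0,0,0.03],0],
  [[0,0,0.025],0],
  [[0,0,0.013],0],
  [[0,0,0],0],
  [[0,0,0],0],
])

```text
t: 2.4
tool_pos: [0.5284, 0.1756, 0.0995]
tool_rot: [0.557, 3.089, 0.001]
contact_force: [0.9, -0.4, -0.2]
opening: 0.0853
grip_force: 0.0
```

drive_tool([
  [[0,0,0],0],
  [[0,0,0],0],
  [[0,0,0],0],
  [[0,0,0],0],
  [[0,0,0],0],
  [[0,0,0],0],
  [[0,0,0],0],
  [[0,0,0],0],
  [[0,0,0],0],
  [[0,0,0],0],
], jaw=1, grip_force=60)

```text
t: 3.4
tool_pos: [0.5277, 0.175, 0.0979]
tool_rot: [0.559, 3.091, 0.0]
contact_force: [-0.4, 0.6, 2.0]
opening: 0.0142
grip_force: 58.4
```

drive_tool([
  [[0,0,-0.01],0],
  [[0,0,-0.02],0],
  [[0,0,-0.02],0],
  [[0,0,-0.02],0],
  [[0,0,-0.01],0],
  [[0,0,0],0],
  [[0,0,0],0],
])

```text
t: 4.1
tool_pos: [0.5272, 0.1747, 0.1771]
tool_rot: [-0.559, -3.09, 0.001]
contact_force: [0.4, -1.2, -2.7]
opening: 0.0141
grip_force: 58.5
```

```bash
python3 - <<'E'
from station import vision
import cv2,pickle,numpy as np
d={n:vision.get_image(n) for n in("scene","top")};pickle.dump(d,open('v1.pkl','wb'))
A=cv2.resize(d["top"]["image"][105:245,195:365],(400,329),interpolation=3)
B=cv2.resize(d["scene"]["image"][150:300,230:425],(400,308),interpolation=3)
cv2.imwrite('pics/a1.png',np.hstack([A[:308],B]))
E
python3 go.py
```

```text
t 4.2 pos [0.5268 0.1747 0.1763] head 159.49661179102748 tilt [ 0.0024 -0.0015 -1.    ] F [-0.5748  0.1182 -1.1698] open 0.014003298656317166 grip 58.452186584472656
```

View pics/a1.png

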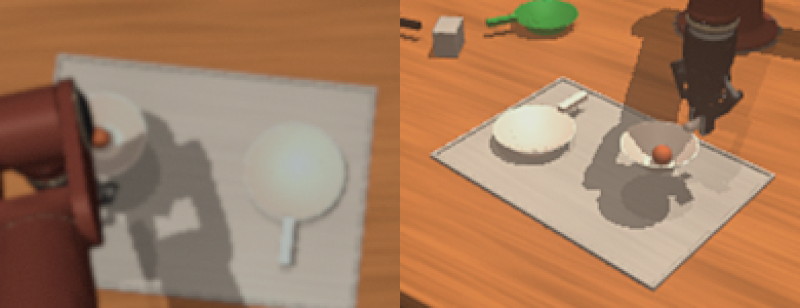

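The picture shows the bowl held level off the sheet, with the ball still in it at (662,154). I'll carry it over the dish, turned so that its handle stays clear of the dish's.

drive_tool([
  [[0,0,0],0.08],
  [[0,0,0],0.13],
  [[0,0,0],0.13],
  [[0,0,0],0.13],
  [[0,0,0],0.13],
  [[0,0,0],0.13],
  [[0,0,0],0.13],
  [[0,0,0],0.12],
  [[0,0,0],0.067],
  [[0,0,0],0],
])

```text
t: 5.2
tool_pos: [0.5271, 0.1748, 0.1765]
tool_rot: [-2.029, -2.397, 0.003]
contact_force: [-0.1, 0.5, -2.2]
opening: 0.014
grip_force: 58.5
```

```bash
python3 go.py .556 -.022 .17 99.5
```

```text
t 5.2 pos [0.5271 0.1748 0.1765] head 99.51832556372356 tilt [ 0.     -0.0021 -1.    ] F [-0.1203  0.4943 -2.236 ] open 0.014014351475082636 grip 58.532686829566956
turn 0.000319841424260483
shift after turn [-0.1988 -0.0039  0.0065] before turn [-0.1988 -0.004   0.0065]
```

drive_tool([
  [[-0.01,0,0],0],
  [[-0.025,-0.001,0],0],
  [[-0.03,-0.001,0],0],
  [[-0.035,-0.001,0],0],
  [[-0.035,-0.001,0],0],
  [[-0.03,0,0],0],
  [[-0.024,0,0],0],
  [[-0.01,0,0],0],
  [[0,0,0],0],
  [[0,0,0],0],
])

```text
t: 6.2
tool_pos: [0.5563, -0.0216, 0.1776]
tool_rot: [-2.029, -2.398, -0.0]
contact_force: [-0.4, 0.9, -0.5]
opening: 0.0139
grip_force: 58.6
```

```bash
python3 - <<'E'
from station import vision
import cv2,pickle,numpy as np
d={n:vision.get_image(n) for n in("scene","top")};pickle.dump(d,open('v2.pkl','wb'))
A=cv2.resize(d["top"]["image"][105:245,195:365],(400,329),interpolation=3)
B=cv2.resize(d["scene"]["image"][150:300,230:425],(400,308),interpolation=3)
cv2.imwrite('pics/a2.png',np.hstack([A[:308],B]))
E
python3 go.py .556 -.022 .107 99.5
```

```text
t 6.3 pos [ 0.5563 -0.021   0.1776] head 99.59224256555447 tilt [ 0.0005 -0.0004 -1.    ] F [-0.6271  0.744  -1.4916] open 0.014097809591863044 grip 58.56726586818695
turn 0.001609936479412235
shift after turn [-0.0009 -0.0005  0.0706] before turn [-0.0009 -0.0004  0.0706]
```

View pics/a2.png

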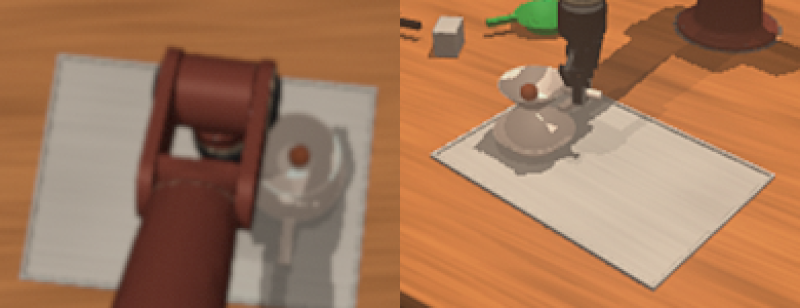

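The picture shows the bowl level above the dish, with the ball at (528,92) in the scene half and (298,156) in the top half. I'll lower it into the dish.

drive_tool([
  [[0,0,0.015],0],
  [[0,0,0.02],0],
  [[0,0,0.015],0],
  [[0,0,0.01],0],
  [[0,0,0.005],0],
  [[0,0,0],0],
  [[0,0,0],0],
])

```text
t: 7.0
tool_pos: [0.5571, -0.0221, 0.1134]
tool_rot: [2.029, 2.397, 0.001]
contact_force: [1.3, 0.6, -1.1]
opening: 0.0143
grip_force: 58.6
```

drive_tool([
  [[0,0,0.004],0],
  [[0,0,0],0],
  [[0,0,0],0],
])

```text
t: 7.3
tool_pos: [0.5567, -0.0221, 0.1091]
tool_rot: [2.029, 2.398, 0.0]
contact_force: [-0.3, 0.8, -2.1]
opening: 0.014
grip_force: 58.6
```

drive_tool([
  [[0,0,0.002],0],
  [[0,0,0],0],
  [[0,0,0],0],
])

```text
t: 7.6
tool_pos: [0.5565, -0.022, 0.1068]
tool_rot: [-2.03, -2.398, 0.0]
contact_force: [0.5, -0.7, -1.7]
opening: 0.0143
grip_force: 58.6
```

drive_tool([
  [[0,0,0.0015],0],
  [[0,0,0],0],
  [[0,0,0],0],
])

```text
t: 7.9
tool_pos: [0.5568, -0.0221, 0.1056]
tool_rot: [2.029, 2.398, 0.0]
contact_force: [-0.1, 1.0, -0.9]
opening: 0.0141
grip_force: 58.7
```

drive_tool([
  [[0,0,0.0015],0],
  [[0,0,0],0],
  [[0,0,0],0],
])

```text
t: 8.2
tool_pos: [0.5569, -0.0219, 0.1044]
tool_rot: [2.029, 2.398, 0.001]
contact_force: [-1.1, 2.0, 3.6]
opening: 0.0142
grip_force: 59.1
```

drive_tool([
  [[0,0,0.0015],0],
  [[0,0,0],0],
  [[0,0,0],0],
])

```text
t: 8.5
tool_pos: [0.5571, -0.0218, 0.1033]
tool_rot: [2.029, 2.398, 0.002]
contact_force: [-2.7, 3.1, 5.8]
opening: 0.0141
grip_force: 59.4
```

drive_tool([
  [[0,0,0],0],
  [[0,0,0],0],
  [[0,0,0],0],
  [[0,0,0],0],
  [[0,0,0],0],
], jaw=0.5)

```text
t: 9.0
tool_pos: [0.5565, -0.0222, 0.1021]
tool_rot: [-2.03, -2.398, 0.0]
contact_force: [-0.5, 0.2, -0.1]
opening: 0.0427
grip_force: 0.0
```

drive_tool([
  [[0.017,0,0],0],
  [[0.02,0,0],0],
  [[0,0,0],0],
  [[0,0,0],0],
])

```text
t: 9.4
tool_pos: [0.5503, 0.0151, 0.1023]
tool_rot: [2.028, 2.399, -0.0]
contact_force: [-0.4, 0.8, -0.3]
opening: 0.0428
grip_force: 0.0
```

```bash
cat > snap.py <<'E'
from station import vision
import cv2,pickle,numpy as np,sys
k=sys.argv[1]
d={n:vision.get_image(n) for n in("scene","top")};pickle.dump(d,open(f'v{k}.pkl','wb'))
A=cv2.resize(d["top"]["image"][105:245,195:365],(400,329),interpolation=3)
B=cv2.resize(d["scene"]["image"][150:300,230:425],(400,308),interpolation=3)
cv2.imwrite(f'pics/a{k}.png',np.hstack([A[:308],B]))
E
python3 snap.py 3; python3 go.py
```

```text
t 9.5 pos [0.5506 0.0144 0.1024] head 99.51711211524845 tilt [-0.0003  0.0002 -1.    ] F [-1.4223 -0.7443  0.3497] open 0.04247675293490301 grip 0.0
```

View pics/a3.png

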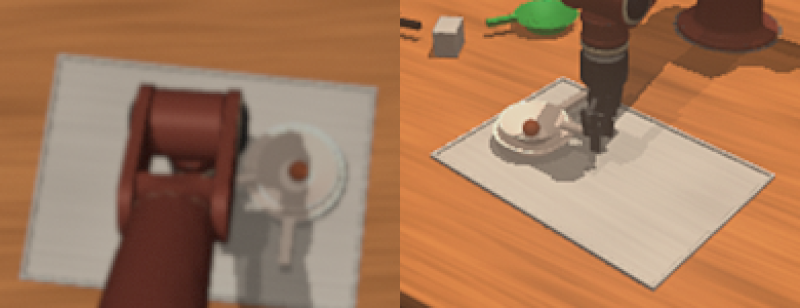

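The picture shows the bowl standing in the dish, with the ball at (298,170) in the top half and (531,128) in the scene half. The fingers are at the tip of the bowl's handle. I'll grip lightly so the bowl can pivot, then raise it a little.

drive_tool([
  [[0,0,0],0],
  [[0,0,0],0],
  [[0,0,0],0],
  [[0,0,0],0],
  [[0,0,0],0],
  [[0,0,0],0],
], jaw=1, grip_force=20)

```text
t: 10.1
tool_pos: [0.5505, 0.0143, 0.1024]
tool_rot: [2.03, 2.398, -0.0]
contact_force: [0.0, -0.2, -0.1]
opening: 0.0149
grip_force: 19.5
```

```bash
cat > ball.py <<'E'
import sys,pickle,numpy as np,subprocess
from h import *
from station import vision
np.set_printoptions(precision=4,suppress=True)
d={n:vision.get_image(n) for n in("scene","top")};pickle.dump(d,open('vb.pkl','wb'))
T,S=d["top"],d["scene"]
a=redball(T["image"],(300,135,355,225));b=redball(S["image"],(262,165,330,240))
print(a,b,tri(T,a[0],S,b[0]))
E
python3 ball.py
```

```text
(array([352.0824, 199.839 ]), np.int32(267)) (array([286.9645, 182.191 ]), np.int32(1942)) (array([ 0.4833, -0.201 ,  0.0752]), np.float64(0.0004676036686565612))
```

drive_tool([
  [[0,0,-0.005],0],
  [[0,0,-0.01],0],
  [[0,0,-0.01],0],
  [[0,0,-0.005],0],
  [[0,0,0],0],
  [[0,0,0],0],
])

```text
t: 10.8
tool_pos: [0.5506, 0.0146, 0.1327]
tool_rot: [2.029, 2.398, 0.001]
contact_force: [-0.7, 1.0, 0.0]
opening: 0.0146
grip_force: 19.7
```

```bash
python3 ball.py; python3 go.py
```

```text
(array([352.0562, 200.1086]), np.int32(267)) (array([285.906 , 182.8822]), np.int32(1893)) (array([ 0.4843, -0.2028,  0.0717]), np.float64(0.004334354450196468))
t 10.9 pos [0.5503 0.0146 0.1321] head 99.51967923296395 tilt [ 0.0004 -0.0004 -1.    ] F [-1.0246  1.6745 -0.45  ] open 0.014202064331231503 grip 19.674595892429352
```

```bash
cat >> h.py <<'E'
def blobs(im,roi):
    x0,y0,x1,y1=roi; h=cv2.cvtColor(im,cv2.COLOR_BGR2HSV)[y0:y1,x0:x1]
    m=((h[...,1]>110)&((h[...,0]<14)|(h[...,0]>172))).astype(np.uint8)
    n,l,s,c=cv2.connectedComponentsWithStats(m)
    return [(c[k]+[x0,y0],int(s[k,4])) for k in range(1,n) if s[k,4]>6 and s[k,0]>0 and s[k,1]>0 and s[k,0]+s[k,2]<x1-x0 and s[k,1]+s[k,3]<y1-y0]
E
sed -i 's/^a=.*/a=blobs(T["image"],(300,140,350,215));b=blobs(S["image"],(262,180,330,240))/; s/^print.*/print(a,b)\nfor i in a:\n  for j in b: print(tri(T,i[0],S,j[0]))/' ball.py; sed -i 's/^d={n.*/d=pickle.load(open(sys.argv[1],"rb")) if len(sys.argv)>1 else {n:vision.get_image(n) for n in("scene","top")};pickle.dump(d,open("vb.pkl","wb"))/' ball.py
python3 ball.py v3.pkl; python3 ball.py
```

```text
[(array([321.5, 177. ]), 44)] [(array([293.4375, 211.8542]), 48)]
(array([ 0.5736, -0.1106,  0.0297]), np.float64(0.00016448291172709476))
[(array([322.7727, 177.    ]), 44)] [(array([292.3478, 211.1522]), 46)]
(array([ 0.5733, -0.115 ,  0.0308]), np.float64(0.0008364230195732263))
```

The bowl pivots as intended: the ball rose only 1 mm while the handle end rose 30 mm. I'll carry on tipping.

drive_tool([
  [[-0.004,0,-0.01],0],
  [[-0.006,0,-0.012],0],
  [[-0.008,0,-0.012],0],
  [[-0.009,0,-0.012],0],
  [[-0.01,0,-0.012],0],
  [[-0.01,0,-0.01],0],
  [[0,0,0],0],
  [[0,0,0],0],
])

```text
t: 11.8
tool_pos: [0.5585, -0.0321, 0.2009]
tool_rot: [2.03, 2.397, 0.002]
contact_force: [-0.5, 2.4, 0.9]
opening: 0.0148
grip_force: 22.9
```

```bash
python3 ball.py; python3 go.py
```

```text
[(array([323.3913, 176.    ]), 46)] []
t 11.9 pos [ 0.5581 -0.0315  0.2   ] head 99.52663282899479 tilt [ 0.001  -0.0003 -1.    ] F [-0.6521  3.3169  1.993 ] open 0.014771009776206198 grip 22.92131155729294
```

drive_tool([
  [[-0.003,0,-0.006],0],
  [[-0.004,0,-0.007],0],
  [[-0.005,0,-0.007],0],
  [[-0.005,0,-0.007],0],
  [[-0.003,0,-0.005],0],
  [[0,0,0],0],
  [[0,0,0],0],
  [[0,0,0],0],
])

```text
t: 12.7
tool_pos: [0.5613, -0.0515, 0.2318]
tool_rot: [-2.029, -2.397, 0.001]
contact_force: [-0.3, -0.4, -1.1]
opening: 0.0147
grip_force: 23.0
```

```bash
python3 ball.py; python3 go.py; python3 snap.py 4
```

```text
[(array([342.7447, 172.2979]), 47)] []
t 12.8 pos [ 0.5613 -0.0514  0.2319] head 99.52343700062652 tilt [ 0.0003 -0.0008 -1.    ] F [ 0.0279 -0.6318 -0.8576] open 0.014499902262861722 grip 23.022522032260895
```

View pics/a4.png

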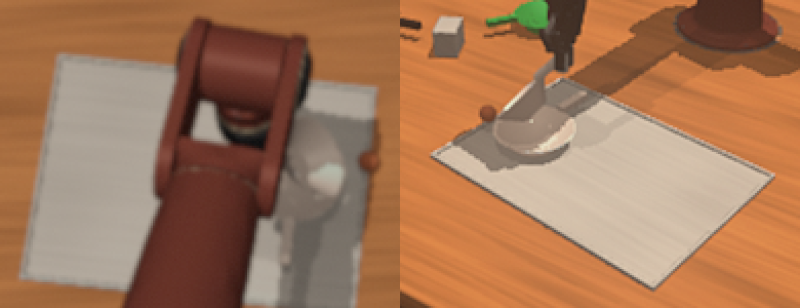

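The picture shows the bowl tipped about 70°, but the ball has run over the dish's far rim; it is at (370,158) in the top half. I'll let it settle and find it.

drive_tool([
  [[0,0,0],0],
  [[0,0,0],0],
  [[0,0,0],0],
  [[0,0,0],0],
  [[0,0,0],0],
  [[0,0,0],0],
  [[0,0,0],0],
  [[0,0,0],0],
])

```text
t: 13.7
tool_pos: [0.5616, -0.0517, 0.2324]
tool_rot: [2.03, 2.398, 0.0]
contact_force: [-1.1, -0.3, -1.7]
opening: 0.0144
grip_force: 23.1
```

```bash
cat > diff.py <<'E'
import sys,pickle,numpy as np
from h import *
from station import vision
np.set_printoptions(precision=4,suppress=True)
d0=pickle.load(open('v0.pkl','rb'));o={}
d={n:vision.get_image(n) for n in("scene","top")};pickle.dump(d,open('vd.pkl','wb'))
for n,(x0,y0,x1,y1) in dict(top=(330,90,480,250),scene=(150,140,300,300)).items():
    im=d[n]["image"].astype(int);D=np.abs(im-d0[n]["image"]).sum(2)
    h=cv2.cvtColor(d[n]["image"],cv2.COLOR_BGR2HSV)
    m=((D>40)&(h[...,1]>110)&((h[...,0]<14)|(h[...,0]>172))).astype(np.uint8);w=np.zeros_like(m);w[y0:y1,x0:x1]=m[y0:y1,x0:x1]
    _,l,s,c=cv2.connectedComponentsWithStats(w)
    o[n]=[c[k] for k in range(1,len(c)) if s[k,4]>12]
    for k in range(1,len(c)):
        if s[k,4]>12: print(n,c[k],s[k],im[l==k].mean(0))
for i in o["top"]:
    print("z15/18",plane(d["top"],i,.015),plane(d["top"],i,.018))
    for j in o["scene"]: print(tri(d["top"],i,d["scene"],j))
E
python3 diff.py
```

```text
top [353.1122 174.8571] [350 156   7  46  98] [ 48.2857  76.4592 118.5714]
top [382.1905 170.381 ] [378 168   9   5  21] [ 45.4286  75.5714 130.8095]
top [336.3487 244.0592] [330 238  14  12 152] [ 40.1711  68.0987 109.3816]
scene [298.0588 143.8235] [297 140   3   9  17] [42.2941 64.2353 98.8824]
scene [243.8269 204.7308] [240 201   9   8  52] [ 50.1731  82.3462 139.7115]
scene [261.9524 213.381 ] [255 209  16  10  21] [ 68.4286 107.0952 167.0476]
z15/18 [ 0.581  -0.2146  0.015 ] [ 0.5801 -0.2143  0.018 ]
(array([ 0.4982, -0.1684,  0.2499]), np.float64(0.052293072402110785))
(array([ 0.6073, -0.2501,  0.0187]), np.float64(0.08757830664554053))
(array([ 0.5938, -0.225 , -0.0102]), np.float64(0.018718211820963424))
z15/18 [ 0.5924 -0.3108  0.015 ] [ 0.5915 -0.3103  0.018 ]
(array([ 0.4898, -0.2155,  0.2479]), np.float64(0.12431628620211249))
(array([ 0.5984, -0.315 , -0.0009]), np.float64(0.003748700095737991))
(array([ 0.5854, -0.2874, -0.0256]), np.float64(0.06859553160078717))
z15/18 [ 0.3558 -0.1485  0.015 ] [ 0.3554 -0.1483  0.018 ]
(array([ 0.3591, -0.179 ,  0.1802]), np.float64(0.09209015713914095))
(array([ 0.4577, -0.2607, -0.0657]), np.float64(0.2808686405830426))
(array([ 0.4361, -0.2387, -0.1134]), np.float64(0.20849465301602382))
```

The ball rests on the table at about (0.594, -0.312), just right of the sheet and clear of everything. To recover, I'll set the bowl upright in the dish by reversing the tip, put the ball back in it, and tip again, slower and with the rim pulled further back.

drive_tool([
  [[0.004,0,0.006],0],
  [[0.006,0,0.008],0],
  [[0.006,0,0.009],0],
  [[0.006,0,0.009],0],
  [[0.008,0,0.012],0],
  [[0.01,0,0.014],0],
  [[0.01,0,0.014],0],
  [[0.009,0,0.014],0],
  [[0.006,0,0.012],0],
  [[0.002,0,0.01],0],
])

```text
t: 14.8
tool_pos: [0.5497, 0.0151, 0.1224]
tool_rot: [-2.028, -2.398, 0.002]
contact_force: [-0.8, 1.4, 0.9]
opening: 0.0144
grip_force: 23.5
```

drive_tool([
  [[0,0,0.01],0],
  [[0,0,0.008],0],
  [[0,0,0.004],0],
  [[0,0,0],0],
  [[0,0,0],0],
])

```text
t: 15.3
tool_pos: [0.5508, 0.0138, 0.1027]
tool_rot: [2.029, 2.397, -0.001]
contact_force: [0.9, -0.2, 0.2]
opening: 0.0146
grip_force: 23.6
```

```bash
python3 diff.py | head -7; python3 go.py
```

```text
top [382.32 170.12] [378 167   9   6  25] [ 45.4   75.32 131.36]
scene [243.92 204.82] [240 201   9   8  50] [ 51.18  82.86 139.82]
z15/18 [ 0.5933 -0.3113  0.015 ] [ 0.5924 -0.3107  0.018 ]
(array([ 0.5988, -0.315 , -0.0008]), np.float64(0.002484829824811402))
t 15.4 pos [0.5508 0.014  0.1028] head 99.49234282834465 tilt [-0.0007  0.0008 -1.    ] F [-0.5852 -2.1347  0.1365] open 0.01462842346832092 grip 23.594319820404053
```

drive_tool([
  [[0,0,0],0],
  [[0,0,0],0],
  [[0,0,0],0],
  [[0,0,0],0],
  [[0,0,-0.03],0],
  [[0,0,-0.04],0],
  [[0,0,-0.04],0],
  [[0,0,-0.02],0],
  [[0,0,0],0],
], jaw=0.3)

```text
t: 16.3
tool_pos: [0.5525, 0.0143, 0.2371]
tool_rot: [2.025, 2.393, 0.008]
contact_force: [0.4, 0.6, 0.7]
opening: 0.0597
grip_force: 0.0
```

```bash
python3 snap.py 5; python3 - <<'E'
import pickle
from h import *
d=pickle.load(open('v5.pkl','rb'));d0=pickle.load(open('v0.pkl','rb'));T,S=d["top"],d["scene"];P={}
np.set_printoptions(precision=4,suppress=True)
for n,(x0,y0,x1,y1) in dict(top=(366,155,400,185),scene=(230,192,256,216)).items():
    D=np.abs(d[n]["image"].astype(int)-d0[n]["image"]).sum(2)[y0:y1,x0:x1]
    m=(D>30).astype(np.uint8);_,l,s,c=cv2.connectedComponentsWithStats(m)
    print(n,[(c[k]+[x0,y0],s[k]) for k in range(1,len(c)) if s[k,4]>5])
print(plane(S,(243.9,204.8),.015))
E
```

```text
top [(array([382.5161, 169.871 ]), array([12, 11,  9,  7, 31], dtype=int32)), (array([367.2857, 178.4286]), array([ 0, 21,  3,  5,  7], dtype=int32))]
scene [(array([243.7458, 204.5932]), array([ 9,  9, 10,  8, 59], dtype=int32))]
[ 0.6162 -0.2997  0.015 ]
```

View pics/a5.png

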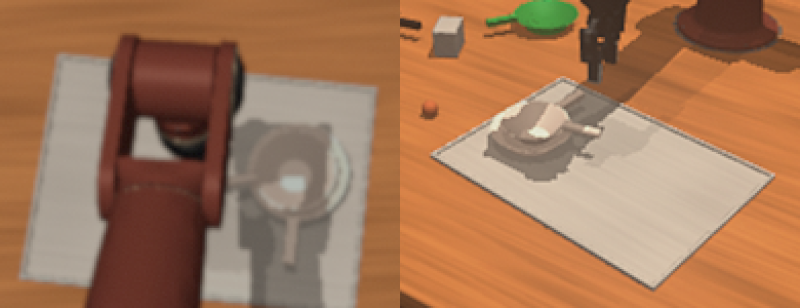

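The picture shows the bowl upright in the dish at about (293,180) in the top half, and the ball on the table at (429,108) in the scene half. I'll refine the ball's position before picking it up.

```bash
python3 - <<'E'
import pickle
from h import *
d=pickle.load(open('v5.pkl','rb'));d0=pickle.load(open('v0.pkl','rb'));T,S=d["top"],d["scene"]
np.set_printoptions(precision=4,suppress=True,linewidth=200)
D=(d["top"]["image"].astype(int)-d0["top"]["image"])
print(D[162:180,374:392,1]);print(D[162:180,374:392,2])
print(proj(T,plane(S,(243.8,204.7),.015)),proj(T,(.6,-.31,.015)), proj(S,(.6,-.31,.015)))
X=(.593,-.311,.015)
print(proj(S,X))
E
```

```text
[[  9   9   9  10  11   5   5   5   5   8   8   9   9  10   8  10  10   9]
 [ 11   8   8   8   5  -2  -2  -1  -2  -1   1   6   9   9  11  10   9  10]
 [  9  10   9   5  -2 -10  -9  -8  -8 -10  -6  -2   5   8  10   8   7  10]
 [ 10   9   7   1 -11 -13  -8  -5  -6  -7 -13 -11  -1   6   9   9   7   7]
 [  7  10   5  -6 -14 -12  -5  -1   1  -5 -11 -16  -8   2   9   9   9   9]
 [ 10   9   2  -9 -15 -11  -3   1   2  -3  -9 -18 -16   0   8  10  11  10]
 [  8   9   2 -12 -20 -12  -4  -2  -1  -5 -10 -22 -18  -4   8  10  10   8]
 [  7   8   4  -9 -21 -20 -13  -9  -9 -13 -20 -26 -17  -1   9  10   9  10]
 [ 10  11   4  -3 -19 -24 -22 -16 -18 -20 -29 -26 -11   2   8   8  10   9]
 [ 11  10   9   1 -10 -22 -26 -26 -30 -28 -27 -19  -2   7   9   8   9   9]
 [ 10   7   9   8   1 -11 -15 -24 -25 -19 -14  -4   4   8   7   9  10   8]
 [  9   8  11   9   5   2  -2  -8  -8  -3   2   6   9  10   9  10   7  10]
 [  9  11   9  10   9   7   4   5   5   4   7   8  10   9   9   9   9   9]
 [  9  10   9   9  10   8  10   8  10   8  10  10   9   9  10   9  10   9]
 [ 10   9   9   9   8  10   8  10  10   9  10   9 
[... 981 characters left out ...]
 8  12  12  12  11]
 [ 12  10  11   9   0 -12 -19 -28 -29 -23 -15  -5   6  11  10  12  12  11]
 [ 11  11  12  11   7   0  -2 -11 -10  -4   2   7  11  11  11  12  11  12]
 [ 12  13  12  12  11   9   7   6   5   6   8  11  13  11  11  12  11  12]
 [ 11  13  11  11  11  11  11  10  12  10  12  12  11  11  12  11  12  11]
 [ 12  11  11  12  11  13  11  12  11  12  12  11  12  12  11  13  11  11]
 [ 13  12  12  12  12  12  12  10  13  12  11  11  11  11  11  12  11  11]
 [ 11  12  12  13  13  10  11  13  11  12  12  11  11  12  11  12  12  12]
 [ 11  13  11  12  13  12  12  11  11  12  12  12  12  12  11  12  12  11]]
[378.5361 163.6679] [381.7915 168.1875] [244.6811 201.8734]
[245.7329 200.9084]
```

```bash
python3 go.py .602 -.309 .16 99.5; python3 - <<'E'
import pickle
from h import *
T=pickle.load(open('v5.pkl','rb'))["top"]; print(plane(T,(318.2,180.6),.048),plane(T,(320.4,178.4),.048))
E
```

```text
t 16.4 pos [0.5504 0.0145 0.2321] head 99.5140494940507 tilt [-0.      0.0002 -1.    ] F [-0.0459 -0.0733 -0.6462] open 0.05929568683101125 grip 0.0
turn 0.00024520992942423867
shift after turn [-0.3276 -0.0025  0.0721] before turn [-0.3276 -0.0026  0.0722]
[ 0.55669539 -0.09906975  0.048     ] [ 0.56369463 -0.10637834  0.048     ]
```

drive_tool([
  [[-0.04,0,0],0],
  [[-0.048,0,0],0],
  [[-0.048,0,0],0],
  [[-0.048,0,0],0],
  [[-0.048,0,0],0],
  [[-0.048,0,0],0],
  [[-0.0476,-0.0025,0.012],0],
  [[0,0,0.04],0],
  [[0,0,0],0],
  [[0,0,0],0],
], jaw=0.1)

```text
t: 17.4
tool_pos: [0.6006, -0.3077, 0.1769]
tool_rot: [-2.025, -2.393, 0.001]
contact_force: [0.3, -0.1, -0.0]
opening: 0.077
grip_force: 0.0
```

```bash
python3 go.py .602 -.309 .077 99.5; python3 diff.py
```

```text
t 17.4 pos [ 0.6006 -0.3077  0.1769] head 99.52160185898225 tilt [ 0.0048 -0.0048 -1.    ] F [ 0.2828 -0.0688 -0.0117] open 0.07701818237630452 grip 0.0
turn 0.0003770235637917928
shift after turn [-0.0015  0.0011  0.0999] before turn [-0.0019  0.0016  0.0999]
top [377.1983 178.8829] [ 330   97  102  153 8795] [37.3015 51.1052 96.455 ]
scene [228.85 149.3 ] [227 141   5  17  20] [ 50.6  79.9 124.8]
scene [245.5    156.3333] [235 140  20  37 144] [40.8889 59.6667 88.6875]
scene [248.12 169.56] [246 165   5   9  25] [34.92 46.4  64.52]
scene [229.7143 176.    ] [227 172   6   9  14] [ 50.5714  82.2143 129.    ]
scene [256.3292 194.9642] [ 208  176   92   41 1370] [ 51.3496  83.4562 131.6562]
z15/18 [ 0.5642 -0.2924  0.015 ] [ 0.5633 -0.2919  0.018 ]
(array([ 0.5564, -0.3156,  0.1926]), np.float64(0.12634506663260459))
(array([ 0.5411, -0.2955,  0.1711]), np.float64(0.06584306924048726))
(array([ 0.5481, -0.2951,  0.1238]), np.float64(0.04690785093506989))
(array([ 0.5759, -0.3226,  0.0956]), np.float64(0.10513456492637634))
(array([ 0.5591, -0.2889,  0.0306]), np.float64(0.002407552243382034))
```

Now I'll descend over the ball and close gently.

drive_tool([
  [[-0.001,0,0.03],0],
  [[0,0,0.03],0],
  [[0,0,0.02],0],
  [[0,0,0.014],0],
  [[0,0,0.006],0],
  [[0,0,0],0],
  [[0,0,0],0],
])

```text
t: 18.2
tool_pos: [0.6032, -0.3104, 0.0821]
tool_rot: [2.027, 2.396, 0.0]
contact_force: [-0.3, 0.3, 0.9]
opening: 0.0771
grip_force: 0.0
```

drive_tool([
  [[0,0,0],0],
  [[0,0,0],0],
  [[0,0,0],0],
  [[0,0,0],0],
  [[0,0,0],0],
  [[0,0,0],0],
  [[0,0,0],0],
], jaw=1, grip_force=20)

```text
t: 18.9
tool_pos: [0.6027, -0.3103, 0.0809]
tool_rot: [2.029, 2.397, 0.0]
contact_force: [-0.4, -0.3, 3.6]
opening: 0.0285
grip_force: 19.7
```

drive_tool([
  [[0,0,-0.02],0],
  [[0,0,-0.04],0],
  [[0,0,-0.04],0],
  [[0.02,0,-0.02],0],
  [[0.04,0,0],0],
  [[0.048,0,0],0],
  [[0.048,0,0],0],
  [[0.035,0,0],0],
  [[0.015,0,0],0],
  [[0,0,0],0],
])

```text
t: 19.9
tool_pos: [0.5678, -0.1054, 0.1998]
tool_rot: [-2.026, -2.4, 0.001]
contact_force: [-0.4, -1.4, -0.6]
opening: 0.0283
grip_force: 19.9
```

```bash
python3 go.py .568 -.104 .122 99.5
```

```text
t 19.9 pos [ 0.5678 -0.1054  0.1998] head 99.6585245851328 tilt [ 0.0002 -0.0009 -1.    ] F [-0.4375 -1.3733 -0.568 ] open 0.028349546971784323 grip 19.870887100696564
turn 0.0027667759559253328
shift after turn [0.0014 0.0005 0.0778] before turn [0.0014 0.0005 0.0778]
```

drive_tool([
  [[0,0,0.02],0],
  [[0,0,0.025],0],
  [[0,0,0.02],0],
  [[0,0,0.009],0],
  [[0,0,0],0],
  [[0,0,0],0],
])

```text
t: 20.5
tool_pos: [0.5689, -0.1079, 0.1271]
tool_rot: [2.03, 2.396, 0.0]
contact_force: [-0.7, -0.5, 1.8]
opening: 0.0285
grip_force: 19.9
```

drive_tool([
  [[0,0,0],0],
  [[0,0,0],0],
  [[0,0,0],0],
  [[0,0,0],0],
  [[0,0,0],0],
  [[0,0,-0.02],0],
  [[0,0,-0.04],0],
  [[0,0,-0.03],0],
  [[0.03,0,0],0],
  [[0.04,0,0],0],
], jaw=0.5)

```text
t: 21.5
tool_pos: [0.5576, -0.0384, 0.2185]
tool_rot: [2.031, 2.392, 0.003]
contact_force: [0.5, -0.3, 0.6]
opening: 0.043
grip_force: 0.0
```

drive_tool([
  [[0.045,0,0],0],
  [[0.007,0,0],0],
  [[0,0,0],0],
  [[0,0,0],0],
])

```text
t: 21.9
tool_pos: [0.5483, 0.0129, 0.2164]
tool_rot: [2.029, 2.397, -0.0]
contact_force: [-0.2, -0.6, 0.9]
opening: 0.0424
grip_force: 0.0
```

```bash
python3 snap.py 6; python3 ball.py v6.pkl; python3 go.py .5507 .0142 .103 99.5
```

```text
[(array([320.4762, 178.0952]), 42)] [(array([294.6735, 211.5714]), 49)]
(array([ 0.5701, -0.1074,  0.03  ]), np.float64(0.0008052059304447051))
t 22.0 pos [0.5484 0.0123 0.2164] head 99.4324158133945 tilt [-0.0004  0.     -1.    ] F [ 0.1201  0.4994 -0.5016] open 0.042325385993975215 grip 0.0
turn -0.001179566578548241
shift after turn [0.0015 0.0026 0.1134] before turn [0.0015 0.0026 0.1134]
```

The ball is back in the bowl, measured at (0.570, -0.107, 0.030). I'll re-grip the handle tip.

drive_tool([
  [[0.0015,0.0026,0.03],0],
  [[0,0,0.04],0],
  [[0,0,0.03],0],
  [[0,0,0.0125],0],
  [[0,0,0],0],
  [[0,0,0],0],
])

```text
t: 22.6
tool_pos: [0.5515, 0.0147, 0.1051]
tool_rot: [2.03, 2.396, 0.002]
contact_force: [0.2, 0.8, 0.2]
opening: 0.0425
grip_force: 0.0
```

drive_tool([
  [[0,0,0],0],
  [[0,0,0],0],
  [[0,0,0],0],
  [[0,0,0],0],
  [[0,0,0],0],
  [[0,0,0],0],
], jaw=1, grip_force=20)

```text
t: 23.2
tool_pos: [0.5506, 0.0155, 0.1041]
tool_rot: [2.029, 2.398, 0.001]
contact_force: [1.3, 2.3, 0.6]
opening: 0.0146
grip_force: 19.5
```

drive_tool([
  [[0,0,-0.01],0],
  [[0,0,-0.01],0],
  [[0,0,-0.01],0],
  [[0,0,-0.012],0],
  [[-0.002,0,-0.012],0],
  [[-0.003,0,-0.012],0],
  [[-0.004,0,-0.01],0],
  [[-0.004,0,-0.01],0],
  [[-0.003,0,-0.006],0],
  [[0,0,0],0],
])

```text
t: 24.2
tool_pos: [0.5537, -0.001, 0.1971]
tool_rot: [2.029, 2.396, 0.002]
contact_force: [0.1, 0.4, -1.5]
opening: 0.0149
grip_force: 22.2
```

```bash
python3 ball.py; python3 go.py
```

```text
[(array([314.0426, 179.6809]), 47)] [(array([298.7778, 210.1111]), 9)]
(array([ 0.5648, -0.0894,  0.0391]), np.float64(0.007803200529467716))
t 24.3 pos [ 0.553  -0.0005  0.1956] head 99.49467507584761 tilt [ 0.0002 -0.0003 -1.    ] F [ 0.0215 -0.3677 -0.2908] open 0.014430490570098483 grip 22.17602401971817
```

drive_tool([
  [[-0.001,0,-0.001],0],
  [[-0.002,0,-0.002],0],
  [[-0.002,0,-0.002],0],
  [[-0.002,0,-0.002],0],
  [[-0.002,0,-0.002],0],
  [[-0.002,0,-0.002],0],
  [[0,0,0],0],
  [[0,0,0],0],
])

```text
t: 25.1
tool_pos: [0.5549, -0.0113, 0.2069]
tool_rot: [2.03, 2.398, 0.0]
contact_force: [-0.0, 0.2, -1.3]
opening: 0.0146
grip_force: 22.3
```

```bash
python3 ball.py; python3 go.py
```

```text
[(array([316.2708, 178.625 ]), 48)] []
t 25.2 pos [ 0.5548 -0.0112  0.2067] head 99.51144448395111 tilt [ 0.0001 -0.0002 -1.    ] F [ 0.1888 -0.7414 -1.6067] open 0.014671192622729439 grip 22.31889456510544
```

drive_tool([
  [[-0.001,0,-0.001],0],
  [[-0.002,0,-0.002],0],
  [[-0.002,0,-0.002],0],
  [[-0.002,0,-0.002],0],
  [[0,0,0],0],
  [[0,0,0],0],
  [[0,0,0],0],
])

```text
t: 25.9
tool_pos: [0.556, -0.0182, 0.2137]
tool_rot: [-2.029, -2.398, 0.0]
contact_force: [0.4, 0.0, -1.1]
opening: 0.0148
grip_force: 22.3
```

```bash
python3 ball.py; python3 go.py
```

```text
[(array([318.5714, 177.4694]), 49)] []
t 26.0 pos [ 0.556  -0.0181  0.2137] head 99.51554330813558 tilt [ 0.0001 -0.0003 -1.    ] F [-0.0045  0.6916 -1.6773] open 0.01468938931233679 grip 22.321215569972992
```

drive_tool([
  [[-0.001,0,-0.001],0],
  [[-0.001,0,-0.002],0],
  [[-0.001,0,-0.002],0],
  [[-0.001,0,-0.002],0],
  [[0,0,0],0],
  [[0,0,0],0],
  [[0,0,0],0],
])

```text
t: 26.7
tool_pos: [0.5566, -0.0221, 0.2208]
tool_rot: [-2.029, -2.398, 0.0]
contact_force: [-0.2, -0.1, -1.2]
opening: 0.0147
grip_force: 22.3
```

```bash
python3 ball.py; python3 go.py
```

```text
[(array([319.7959, 176.6735]), 49)] []
t 26.8 pos [ 0.5566 -0.0221  0.2207] head 99.5141452113461 tilt [ 0.0001 -0.0002 -1.    ] F [-0.4273 -1.2167 -1.3564] open 0.014806187140965805 grip 22.322534322738647
```

The ball hasn't moved within the bowl. From the geometry, the handle friction is holding the bowl at about 46° and it hangs clear of the dish. I'll set it back down and re-grip with less of the handle between the pads so it swings freely.

drive_tool([
  [[0.006,0,0.006],0],
  [[0.008,0,0.008],0],
  [[0.007,0,0.01],0],
  [[0.005,0,0.012],0],
  [[0.004,0,0.014],0],
  [[0.003,0,0.014],0],
  [[0.002,0,0.014],0],
  [[0,0,0.014],0],
  [[0,0,0.014],0],
  [[0,0,0.009],0],
])

```text
t: 27.8
tool_pos: [0.5502, 0.0122, 0.1038]
tool_rot: [-2.029, -2.397, 0.002]
contact_force: [-0.2, 0.5, 1.8]
opening: 0.0146
grip_force: 24.2
```

drive_tool([
  [[0,0,0.002],0],
  [[0,0,0],0],
  [[0,0,0],0],
])

```text
t: 28.1
tool_pos: [0.5511, 0.0119, 0.1042]
tool_rot: [2.029, 2.397, -0.001]
contact_force: [-0.7, -2.0, -0.2]
opening: 0.0151
grip_force: 24.1
```

```bash
python3 ball.py; python3 go.py
```

```text
[(array([320.4318, 177.7955]), 44)] [(array([293.8542, 210.1458]), 48)]
(array([ 0.5704, -0.1086,  0.0354]), np.float64(0.003998722902305091))
t 28.2 pos [0.5512 0.0119 0.1044] head 99.49737520783354 tilt [-0.001   0.0006 -1.    ] F [ 0.4089 -1.522   0.9656] open 0.01503897891303594 grip 24.08338487148285
```

drive_tool([
  [[0,0,0],0],
  [[0,0,0],0],
  [[0,0,0],0],
  [[0,0,0],0],
  [[0.005,0,0.001],0],
  [[0,0,0],0],
  [[0,0,0],0],
], jaw=0.6)

```text
t: 28.9
tool_pos: [0.55, 0.0176, 0.1027]
tool_rot: [-2.029, -2.398, 0.0]
contact_force: [-0.5, -1.4, -1.2]
opening: 0.0341
grip_force: 0.0
```

```bash
python3 ball.py; python3 go.py
```

```text
[(array([326.2292, 178.0833]), 48)] [(array([290.3 , 209.86]), 50)]
(array([ 0.5695, -0.1262,  0.0299]), np.float64(0.0011642706657904302))
t 29.0 pos [0.5501 0.0174 0.1028] head 99.51942980794124 tilt [-0. -0. -1.] F [ 0.3597 -0.2411 -0.4933] open 0.034086848568706904 grip 0.0
```

drive_tool([
  [[0,0,0],0],
  [[0,0,0],0],
  [[0,0,0],0],
  [[0,0,0],0],
  [[0,0,0],0],
  [[0,0,0],0],
], jaw=1, grip_force=20)

```text
t: 29.6
tool_pos: [0.5501, 0.0173, 0.1029]
tool_rot: [2.03, 2.398, 0.0]
contact_force: [0.3, 0.6, 0.4]
opening: -0.0
grip_force: 0.0
```

The fingers closed on nothing because the bowl has shifted. I'll back off and look.

drive_tool([
  [[0.02,0,-0.02],0],
  [[0.03,0,-0.03],0],
  [[0.045,0,-0.02],0],
  [[0.05,0,0],0],
  [[0.05,0,0],0],
  [[0,0,0],0],
], jaw=0.5)

```text
t: 30.2
tool_pos: [0.5166, 0.2144, 0.1734]
tool_rot: [-2.021, -2.404, -0.003]
contact_force: [-0.4, -0.5, 0.3]
opening: 0.0426
grip_force: 0.0
```

```bash
python3 - <<'E'
from station import vision
import cv2,pickle,numpy as np
d={n:vision.get_image(n) for n in("scene","top")};pickle.dump(d,open('v7.pkl','wb'))
A=cv2.resize(d["top"]["image"][140:225,290:360],None,fx=5.6,fy=5.6,interpolation=3)
B=cv2.resize(d["scene"]["image"][172:257,260:330],None,fx=5.6,fy=5.6,interpolation=3)
c=np.hstack([A,B]);print(c.shape);cv2.imwrite('pics/a7.png',c)
E
python3 ball.py v7.pkl
```

```text
(476, 784, 3)
[(array([326.3333, 178.    ]), 42)] [(array([290.3061, 209.7143]), 49)]
(array([ 0.5695, -0.1263,  0.0304]), np.float64(0.0008011855516626026))
```

View pics/a7.png

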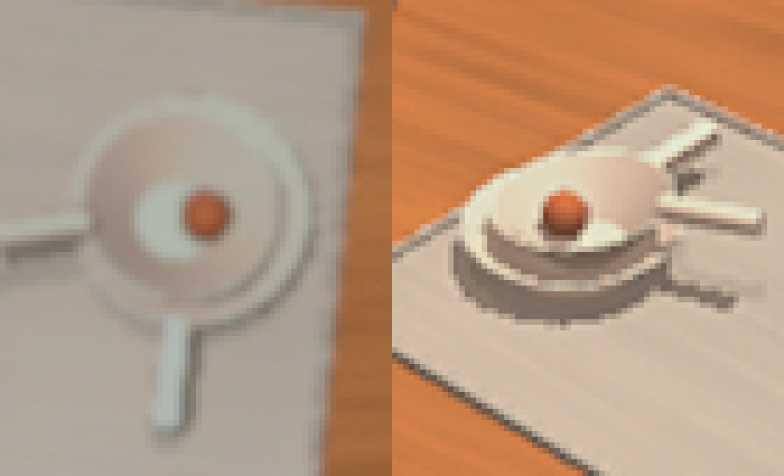

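The picture shows the bowl upright in the dish with its rim centre near (185,208) in the top half and the ball at (207,215). The dish centre is at (193,213), the bowl's handle starts at (88,222), and its end is at (765,216) in the scene half.

```bash
python3 - <<'E'
import pickle
from h import *
d=pickle.load(open('v7.pkl','rb'));T,S=d["top"],d["scene"]
np.set_printoptions(precision=4,suppress=True)
t=lambda u:((u[0]+.5)/5.6-.5+290,(u[1]+.5)/5.6-.5+140)
s=lambda u:((u[0]-392+.5)/5.6-.5+260,(u[1]+.5)/5.6-.5+172)
print('bowl',plane(T,t((185,208)),.05),'dish',plane(T,t((193,213)),.032),'hs',plane(T,t((88,222)),.052),'h0',plane(T,t((0,232)),.052))
print('dish handle',plane(T,t((177,318)),.042),plane(T,t((167,432)),.042))
print('hend scene z .052',plane(S,s((762,216)),.052),plane(S,s((762,216)),.06),'hs tri',tri(T,t((88,222)),S,s((658,205))))
# handle end: look in raw top row profile
im=T["image"];h=cv2.cvtColor(im,cv2.COLOR_BGR2GRAY);print(h[174:190,268:306])
E
python3 go.py
```

```text
bowl [ 0.5684 -0.1137  0.05  ] dish [ 0.5704 -0.1186  0.032 ] hs [ 0.5617 -0.0582  0.052 ] h0 [ 0.5578 -0.0081  0.052 ]
dish handle [ 0.5061 -0.1066  0.042 ] [ 0.4405 -0.0982  0.042 ]
hend scene z .052 [ 0.5326 -0.0055  0.052 ] [0.5426 0.0004 0.06  ] hs tri (array([ 0.5614, -0.0598,  0.0564]), np.float64(0.0035038377460420056))
[[111 111 119 137 155 162 163 163 163 162 162 162 162 162 162 161 162 162
  162 162 162 163 162 162 163 163 163 163 162 164 163 163 164 165 168 171
  168 156]
 [110 110 114 129 150 162 164 164 163 163 163 163 163 163 163 163 163 162
  162 164 163 163 162 162 163 163 162 162 163 163 162 163 162 165 165 167
  164 153]
 [111 110 112 125 147 161 164 164 163 164 164 164 164 163 164 163 163 163
  163 163 163 163 163 163 163 162 163 163 162 161 161 161 162 163 163 162
  158 147]
 [110 111 111 118 138 156 163 164 163 164 164 164 164 164 164 164 164 164
  164 163 163 164 163 162 161 162 163 164 163 159 159 159 163 165 165 165
  162 150]
 [110 109 109 113 129 149 160 164 164 164 164 163 164 164 164 164 164 162
  162 163 163 163 164 163 161 163 163 165 167 164 165 168 16
[... 1224 characters left out ...]
1 159 146 130 122 128 135 135 135 136 137 142 146 147 147 151
  158 162]
 [110 111 110 110 110 109 110 125 149 161 163 163 163 163 163 162 163 163
  163 162 160 156 150 141 136 140 144 145 145 145 146 147 148 149 149 150
  155 160]
 [111 110 110 110 110 110 112 123 144 159 163 162 162 162 162 163 163 162
  162 157 154 151 149 146 144 145 147 147 147 149 146 148 148 149 150 151
  153 159]
 [111 110 111 111 110 110 111 117 134 151 161 163 163 163 163 163 162 163
  161 155 150 148 146 146 147 148 147 148 149 150 150 150 150 151 154 156
  157 160]]
t 30.3 pos [0.5174 0.2107 0.1728] head 99.66404801049606 tilt [-0.0005 -0.0001 -1.    ] F [ 0.4104  0.4193 -0.0466] open 0.04283057909426783 grip 0.0
```

```bash
python3 - <<'E'
import pickle
from h import *
T=pickle.load(open('v7.pkl','rb'))["top"]
for z in(.052,.066): print(plane(T,(285.7,181.0),z))
E
python3 go.py .5565 .0105 .117 94.4
```

```text
[0.55833751 0.00422696 0.052     ]
[0.55436001 0.00339087 0.066     ]
t 30.3 pos [0.5174 0.2107 0.1728] head 99.66404801049606 tilt [-0.0005 -0.0001 -1.    ] F [ 0.4104  0.4193 -0.0466] open 0.04283057909426783 grip 0.0
turn 0.09187496976621318
shift after turn [-0.2026  0.0236  0.0558] before turn [-0.2038  0.0049  0.0559]
```

drive_tool([
  [[0,0,0],0.092],
  [[-0.03,0.0046,0],0],
  [[-0.045,0.005,0],0],
  [[-0.045,0.005,0],0],
  [[-0.045,0.005,0],0],
  [[-0.0376,0.004,0],0],
  [[0,0,0.025],0],
  [[0,0,0.031],0],
  [[0,0,0],0],
  [[0,0,0],0],
])

```text
t: 31.3
tool_pos: [0.5558, 0.0083, 0.1164]
tool_rot: [-2.139, -2.299, 0.002]
contact_force: [-0.0, -0.5, 0.1]
opening: 0.0426
grip_force: 0.0
```

```bash
python3 go.py .5565 .0105 .117 94.4
```

```text
t 31.3 pos [0.5558 0.0083 0.1164] head 94.15036465357258 tilt [ 0.0002 -0.0019 -1.    ] F [-0.0087 -0.4864  0.1442] open 0.04258458932157009 grip 0.0
turn -0.00435695872451523
shift after turn [ 0.0021  0.0008 -0.0006] before turn [ 0.0021  0.0008 -0.0006]
```

drive_tool([
  [[0.002,0,0],0],
  [[0,0,0],0],
  [[0,0,0],0],
  [[0,0,0],0],
  [[0,0,0],0],
  [[0,0,0],0],
  [[0,0,0],0],
], jaw=1, grip_force=20)

```text
t: 32.0
tool_pos: [0.5563, 0.0114, 0.117]
tool_rot: [2.137, 2.302, 0.0]
contact_force: [-0.4, 0.3, 2.0]
opening: 0.0142
grip_force: 19.5
```

drive_tool([
  [[0,0,-0.01],0],
  [[0,0,-0.01],0],
  [[0,0,-0.01],0],
  [[-0.001,0,-0.012],0],
  [[-0.002,0,-0.012],0],
  [[-0.003,0,-0.01],0],
  [[-0.004,0,-0.008],0],
  [[-0.003,0,-0.006],0],
  [[0,0,0],0],
  [[0,0,0],0],
])

```text
t: 33.0
tool_pos: [0.5572, -0.0017, 0.1948]
tool_rot: [-2.138, -2.302, -0.0]
contact_force: [0.2, 0.2, 0.2]
opening: 0.0141
grip_force: 19.6
```

```bash
cat > th.py <<'E'
# pitch estimate from top-view ball position, assuming it sits in the bowl's far inner corner
import pickle,sys
from h import *
from station import ctrl,vision
from scipy.optimize import brentq
np.set_printoptions(precision=4,suppress=True)
o=ctrl.get_obs();T=vision.get_image("top");S=vision.get_image("scene");pickle.dump(dict(top=T,scene=S),open('vt.pkl','wb'))
a=blobs(T["image"],(300,140,350,215));b=blobs(S["image"],(262,180,330,240));print(a,b,"pos",o["tool_pos"],"F",o["contact_force"],o["opening"])
if a and b: print(tri(T,a[0][0],S,b[0][0]))
g=np.array(o["tool_pos"])-[0,0,.054];hd=np.radians(94.2-180);u=np.array([np.cos(hd),np.sin(hd)])
def f(th):
    z=g[2]-.134*np.sin(th)-.02*np.cos(th); X=plane(T,a[0][0],z)
    return (X[:2]-g[:2])@u-(.134*np.cos(th)-.02*np.sin(th))
for th in np.radians([30,40,45,50,55,60,65,70]): print(int(np.degrees(th)+.5),round(f(th),4),round(g[2]-.134*np.sin(th)-.02*np.cos(th),3))
E
python3 th.py
```

```text
[(array([316.4444, 179.9333]), 45)] [(array([297.7778, 208.4444]), 9)] pos [ 0.5572 -0.0017  0.1948] F [0.1914 0.201  0.1895] 0.014078774335637215
(array([ 0.5623, -0.0962,  0.0422]), np.float64(0.0060364838553665185))
30 -0.0146 0.056
40 0.0023 0.039
45 0.0117 0.032
50 0.0217 0.025
55 0.0322 0.02
60 0.0432 0.015
65 0.0545 0.011
70 0.0661 0.008
```

drive_tool([
  [[0,0,-0.004],0],
  [[0,0,-0.006],0],
  [[0,0,-0.006],0],
  [[0,0,-0.004],0],
  [[0,0,0],0],
  [[0,0,0],0],
])

```text
t: 33.7
tool_pos: [0.5573, -0.0016, 0.2151]
tool_rot: [2.137, 2.302, 0.0]
contact_force: [1.1, -0.5, -1.4]
opening: 0.0143
grip_force: 19.6
```

```bash
python3 th.py
```

```text
[(array([315.6042, 179.4583]), 48)] [(array([297.1304, 208.1304]), 23)] pos [ 0.5573 -0.0016  0.2151] F [ 1.0812 -0.5364 -1.3546] 0.014278456269729583
(array([ 0.5643, -0.0952,  0.0447]), np.float64(0.009845535765250206))
30 -0.0176 0.077
40 -0.0008 0.06
45 0.0086 0.052
50 0.0186 0.046
55 0.0291 0.04
60 0.0401 0.035
65 0.0514 0.031
70 0.0629 0.028
```

The light grip still holds the bowl at about 42°, hanging. Short upward jerks should work it down past the friction, while the rim stays over the near side of the dish.

drive_tool([
  [[-0.006,0,-0.01],0],
  [[-0.006,0,-0.01],0],
  [[0,0,-0.02],0],
  [[0,0,0.02],0],
  [[0,0,-0.02],0],
  [[0,0,0.02],0],
  [[0,0,0],0],
  [[0,0,0],0],
])

```text
t: 34.6
tool_pos: [0.5579, -0.0139, 0.235]
tool_rot: [-2.138, -2.301, 0.001]
contact_force: [0.6, 0.1, -1.4]
opening: 0.0139
grip_force: 21.7
```

```bash
python3 th.py
```

```text
[(array([329.9318, 179.6591]), 44)] [(array([288.4118, 209.4314]), 51)] pos [ 0.5579 -0.0139  0.235 ] F [ 0.5847  0.1028 -1.36  ] 0.013856434330589643
(array([ 0.5651, -0.1379,  0.0248]), np.float64(0.00071559878595948))
30 0.0131 0.097
40 0.0305 0.08
45 0.0402 0.072
50 0.0504 0.065
55 0.0611 0.06
60 0.0722 0.055
65 0.0836 0.051
70 0.0953 0.048
```

The ball is now in the dish, about 20 mm from its middle. I'll lift the hanging bowl clear, carry it left and lay it down on the sheet.

drive_tool([
  [[0,0,-0.02],0],
  [[0,0,-0.03],0],
  [[0.01,0,-0.01],0],
  [[0.03,0,0],0],
  [[0.035,0,0],0],
  [[0.035,0,0],0],
  [[0.03,0,0],0],
  [[0.02,0,0],0],
  [[0,0,0],0],
  [[0,0,0],0],
])

```text
t: 35.7
tool_pos: [0.546, 0.1464, 0.2946]
tool_rot: [2.136, 2.303, -0.001]
contact_force: [0.4, -0.8, -1.2]
opening: 0.0138
grip_force: 21.9
```

```bash
python3 ball.py; cp vb.pkl v8.pkl; python3 go.py; python3 - <<'E'
import pickle
from h import *
d=pickle.load(open('v8.pkl','rb'));d0=pickle.load(open('v0.pkl','rb'));S=d["scene"]
# hanging bowl: bright low-saturation changed pixels in scene view, left of gripper
im=S["image"];h=cv2.cvtColor(im,cv2.COLOR_BGR2HSV);D=np.abs(im.astype(int)-d0["scene"]["image"]).sum(2)
m=((h[...,1]<70)&(h[...,2]>150)&(D>40)).astype(np.uint8);m[:, :290]=0;m[:120]=0
_,l,s,c=cv2.connectedComponentsWithStats(m)
for k in range(1,len(c)):
    if s[k,4]>25: print(s[k],c[k])
for z in(.231,.07):print(z,proj(S,(.558,.145,z)))
E
```

```text
[(array([330., 180.]), 37)] [(array([288.4255, 209.6809]), 47)]
(array([ 0.5644, -0.1382,  0.0232]), np.float64(0.0009388625399979377))
t 35.8 pos [0.5463 0.1453 0.2947] head 94.2016715575231 tilt [-0.0006 -0.0001 -1.    ] F [-0.9995 -0.9132 -0.3246] open 0.013800300496507049 grip 22.869452834129333
[ 291  193   95   69 1152] [346.140625   237.54427083]
[336 193  15  18  34] [343.47058824 200.94117647]
[316 219  20  13  43] [325.60465116 225.58139535]
0.231 [366.05599002 179.75481014]
0.07 [362.42153408 223.88719964]
```

drive_tool([
  [[0,0,0.02],0],
  [[0,0,0.025],0],
  [[0,0,0.02],0],
  [[0,0,0.01],0],
  [[0.004,0,0.006],0],
  [[0.005,0,0.006],0],
  [[0.006,0,0.007],0],
  [[0.007,0,0.008],0],
  [[0,0,0],0],
])

```text
t: 36.7
tool_pos: [0.5444, 0.1691, 0.1925]
tool_rot: [-2.136, -2.303, -0.0]
contact_force: [-0.2, 1.3, 2.3]
opening: 0.014
grip_force: 25.9
```

drive_tool([
  [[0.01,0,0.01],0],
  [[0.011,0,0.012],0],
  [[0.012,0,0.013],0],
  [[0.012,0,0.013],0],
  [[0.011,0,0.014],0],
  [[0.01,0,0.014],0],
  [[0.008,0,0.01],0],
  [[0.004,0,0.006],0],
  [[0,0,0],0],
  [[0,0,0],0],
])

```text
t: 37.7
tool_pos: [0.539, 0.2456, 0.1009]
tool_rot: [2.138, 2.302, -0.0]
contact_force: [-0.3, -0.7, -0.4]
opening: 0.0138
grip_force: 22.2
```

```bash
python3 go.py .546 .246 .098 94.2
```

```text
t 37.7 pos [0.539  0.2456 0.1009] head 94.23036771505487 tilt [-0.0002 -0.     -1.    ] F [-0.2793 -0.657  -0.3681] open 0.013817900298828026 grip 22.244708240032196
turn 0.000530016614014847
shift after turn [-0.0001  0.007   0.0029] before turn [-0.0001  0.007   0.0029]
```

drive_tool([
  [[0,0,0.002],0],
  [[0,0,0.002],0],
  [[0,0,0],0],
  [[0,0,0],0],
])

```text
t: 38.1
tool_pos: [0.5391, 0.2457, 0.0972]
tool_rot: [2.138, 2.302, 0.001]
contact_force: [-0.7, -0.3, 0.3]
opening: 0.014
grip_force: 22.0
```

drive_tool([
  [[0,0,0],0],
  [[0,0,0],0],
  [[0,0,0],0],
  [[0,0,0],0],
  [[0,0,0],0],
  [[0.02,0,0],0],
  [[0.02,0,-0.03],0],
  [[0.02,0,-0.04],0],
  [[0,0,-0.04],0],
  [[0,0,0],0],
], jaw=0.3)

```text
t: 39.1
tool_pos: [0.5375, 0.3076, 0.2149]
tool_rot: [2.133, 2.299, 0.019]
contact_force: [0.8, 0.4, 0.7]
opening: 0.0599
grip_force: 0.0
```

```bash
python3 go.py; python3 ball.py; cp vb.pkl v9.pkl; python3 - <<'E'
import pickle
from h import *
np.set_printoptions(precision=4,suppress=True,linewidth=220)
d=pickle.load(open('v9.pkl','rb'));d0=pickle.load(open('v0.pkl','rb'));T,S=d["top"],d["scene"]
C=(.567,.12)
print('expect top centre',proj(T,(*C,.041)),'scene',proj(S,(*C,.041)))
for n,r in (("top",(222,148,285,200)),):
    im=cv2.cvtColor(d[n]["image"],cv2.COLOR_BGR2GRAY).astype(int)
    x0,y0,x1,y1=r; print(im[y0:y1:2,x0:x1:2])
im=cv2.cvtColor(S["image"],cv2.COLOR_BGR2GRAY).astype(int); print(im[212:272:2,312:388:2])
E
```

```text
t 39.1 pos [0.5375 0.3076 0.2149] head 94.3117166774905 tilt [ 0.0041  0.0125 -0.9999] F [0.8128 0.4169 0.679 ] open 0.05989179300860971 grip 0.0
[(array([329.9474, 180.0789]), 38)] [(array([288.4255, 209.6809]), 47)]
(array([ 0.5643, -0.1382,  0.0231]), np.float64(0.0012220485113214332))
expect top centre [249.7447 180.7065] scene [353.5622 230.0818]
[[163 163 163 163 162 162 162 161 160 160 158 159 159 159 159 158 159 160 160 160 161 162 161 161 162 162 162 162 163 164 164 163]
 [164 164 164 163 163 164 163 163 163 161 162 161 161 160 160 160 160 160 160 160 160 161 161 160 161 162 163 163 162 162 163 163]
 [163 163 163 163 163 163 162 163 161 161 163 162 163 163 163 162 163 164 163 163 162 162 162 162 162 163 162 163 162 163 163 163]
 [163 163 162 162 162 161 161 160 161 161 160 159 161 161 162 162 163 164 164 165 165 165 165 165 165 165 165 165 164 164 164 164]
 [162 162 163 163 163 163 161 162 163 162 161 161 162 162 162 162 161 162 162 163 164 164 164 165 165 166 167 166 167 166 166 166]
 [159 159 159 160 159 159 160 159 156 159 161 162 161 162 163 162 163 164 164 164 164 165 1
[... 2152 characters left out ...]
2 120 137 151 149 148 149 146 133 135 136 136 136 137 143 164 166 164 165 162 114 105 149 163 163 162 163 164 163]
 [ 90  90 126 142 144 153 158 148 148 148 148 147 139 136 136 137 136 132 140 162 163 164 148 100 117 158 164 164 165 165 165 163]
 [ 91  91 110 144 152 158 166 151 149 148 148 146 135 129 134 133 126 115 126 160 163 161 120 102 145 165 166 166 165 166 166 165]
 [105 105 108 147 161 162 167 162 144 143 134 128 118 114 114 114 112 109 125 159 162 139  98 122 163 167 166 166 166 166 167 167]]
[[207 192 193 ... 106 145 141]
 [184 191 190 ...  91 150 146]
 [182 192 191 ...  88 142 139]
 ...
 [ 91 167 192 ... 100 102 102]
 [147 105 121 ...  96  95 108]
 [144 148 135 ... 148 148 152]]
```

```bash
python3 - <<'E'
import pickle
from h import *
np.set_printoptions(precision=4,suppress=True,linewidth=250,threshold=99999)
d=pickle.load(open('v9.pkl','rb'));T,S=d["top"],d["scene"]
c=plane(T,(250,189.5),.041);print(c)
a=np.linspace(0,2*np.pi,24,endpoint=False)
def ring(v,r,z): 
    p=np.array([proj(v,(c[0]+r*np.cos(t),c[1]+r*np.sin(t),z)) for t in a]); return p.min(0),p.max(0)
for n,v in(("top",T),("scene",S)): print(n,'rim',ring(v,.058,.041),'floor',ring(v,.021,.008),'handle end',proj(v,(c[0]-.009,c[1]+.119,.043)))
im=cv2.cvtColor(T["image"],cv2.COLOR_BGR2GRAY).astype(int)
print(im[186:214:2,214:276:2])
im=cv2.cvtColor(S["image"],cv2.COLOR_BGR2GRAY).astype(int); print(im[210:270:2,320:396:2])
E
```

```text
[0.5378 0.1194 0.041 ]
top rim (array([231.8095, 172.0682]), array([268.1814, 207.2514])) floor (array([245.0327, 185.84  ]), array([257.9076, 198.31  ])) handle end [212.4908 193.5123]
scene rim (array([339.7581, 215.1397]), array([375.4254, 236.4974])) floor (array([350.6071, 229.5795]), array([363.3461, 237.4124])) handle end [392.7015 235.6759]
[[105 105 104 106 111 117 120 122 124 138 147 152 141 120 115 116 126 136 136 137 166 179 171 168 168 167 169 140 118 156 165]
 [117 122 137 155 161 168 171 173 173 160 129 149 151 140 119 121 135 136 137 136 146 174 175 167 167 167 168 139 111 150 163]
 [126 134 165 175 174 168 169 169 167 157 134 149 150 150 138 126 135 137 136 136 136 159 178 167 166 166 164 128 108 151 164]
 [106 103 124 131 128 119 123 122 120 137 151 149 148 149 146 133 135 136 136 136 137 143 164 166 164 165 162 114 105 149 163]
 [105  96  89  90  90  90 126 142 144 153 158 148 148 148 148 147 139 136 136 137 136 132 140 162 163 164 148 100 117 158 164]
 [108  96  91  93  91  91 110 144 152 158 166 151 149 148 148 146 135 129 134 133 126 115 126 160 163 161 120 102 
[... 4980 characters left out ...]
45 138 164 147 152 119 117 118 118 120 122 123 124 123 124  94 103 104 103 101]
 [192 192 193 190 189 192 191 190 187 190 192 193 193 191 190 190 192 193 192 192 192 194 199 201 202 201 198 159 161 162 137 144  92  99 102 105 104 101]
 [193 192 193 192 192 190 190 191 192 189 188 191 194 193 192 191 190 193 193 191 188 188 191 192 193 194 195 194 181 155 117  93 102 102  98  95 109 129]
 [191 191 191 192 192 191 191 190 191 194 191 190 188 193 193 193 193 192 191 194 194 192 188 190 190 192 193 195 179 193  86 100 102 102 102 114 153 146]
 [192 192 191 192 192 193 191 191 191 190 192 193 192 189 190 195 194 194 194 193 192 194 194 192 188 189 191 182 186 112 125  96  95 108 124 139 152 151]]
```

```bash
python3 - <<'E'
import pickle
from h import *
from station import ctrl
np.set_printoptions(precision=4,suppress=True,linewidth=250)
a=pickle.load(open('v7.pkl','rb'))["top"]["image"].astype(int);b=pickle.load(open('v9.pkl','rb'));T=b["top"];B=T["image"].astype(int)
print('q',ctrl.get_obs()["q"])
print('diff handle',np.abs(a-B)[192:222,310:332].sum(2).max(), (np.abs(a-B)[140:225,300:350].sum(2)>50).sum())
g=cv2.cvtColor(T["image"],cv2.COLOR_BGR2GRAY)
m=(g>167).astype(np.uint8)
for r in range(196,220,2): 
    x=np.flatnonzero(g[r,310:332]>167)+310; print(r,x.min() if len(x) else 0,x.max() if len(x) else 0,end=' | ')
print(g[178,300:350],g[155:202,320])
E
python3 go.py .48 -.105 .2 172.3
```

```text
q [ 0.3987  0.1063  1.7198 -0.0001  1.3124  0.3245]
diff handle 92 491
196 319 323 | 198 319 322 | 200 319 322 | 202 310 322 | 204 310 322 | 206 310 321 | 208 310 321 | 210 310 321 | 212 310 321 | 214 310 321 | 216 310 314 | 218 310 315 | [163 166 168 168 168 168 169 170 171 171 172 173 174 176 176 177 179 180 181 182 181 181 181 182 178 165 143 121 112 112 112 108 105 117 145 168 176 178 177 178 177 176 176 176 170 155 149 159 161 154] [165 167 172 176 175 175 177 178 178 178 179 180 180 181 181 182 181 181 181 182 182 181 181 181 181 181 180 180 179 177 177 175 175 174 173 172 171 170 169 170 171 175 178 180 180 180 181]
t 39.2 pos [0.535  0.3059 0.2085] head 94.2542826719754 tilt [ 0.0009  0.0029 -1.    ] F [-0.6503 -1.0348 -1.5149] open 0.05997386971032425 grip 0.0
turn -1.3621547344548202
shift after turn [-0.0005 -0.4146  0.0085] before turn [-0.4057 -0.0854  0.0079]
```

The bowl stands upright: its rim outline matches the predicted 116 mm circle in both views. The ball rests in the dish. Next is the dish handle.

drive_tool([
  [[0,0,0],-0.137],
  [[0,0,0],-0.137],
  [[0,0,0],-0.137],
  [[0,0,0],-0.137],
  [[0,0,0],-0.137],
  [[0,0,0],-0.137],
  [[0,0,0],-0.137],
  [[0,0,0],-0.137],
  [[0,0,0],-0.137],
  [[0,0,0],-0.129],
], jaw=0.3)

```text
t: 40.2
tool_pos: [0.5334, 0.3047, 0.204]
tool_rot: [-0.204, -3.131, 0.003]
contact_force: [-0.0, -0.0, 0.3]
opening: 0.0598
grip_force: 0.0
```

drive_tool([
  [[0,-0.046,0],0],
  [[0,-0.046,0],0],
  [[0,-0.046,0],0],
  [[0,-0.046,0],0],
  [[0,-0.046,0],0],
  [[0,-0.046,0],0],
  [[0,-0.046,0],0],
  [[0,-0.046,0],0],
  [[0,-0.046,0],0],
  [[0,0,0],0],
])

```text
t: 41.2
tool_pos: [0.477, -0.1089, 0.2049]
tool_rot: [-0.223, -3.13, 0.001]
contact_force: [-0.1, 0.2, 0.6]
opening: 0.0596
grip_force: 0.0
```

```bash
python3 go.py .48 -.105 .091 172.3
```

```text
t 41.2 pos [ 0.477  -0.1089  0.2049] head 171.86692971226077 tilt [ 0.0033 -0.0008 -1.    ] F [-0.1148  0.2195  0.605 ] open 0.05958971902230486 grip 0.0
turn -0.007558502413608988
shift after turn [-0.0024  0.0042  0.1139] before turn [-0.0028  0.0043  0.1139]
```

drive_tool([
  [[-0.0025,0.004,0.03],-0.007],
  [[0,0,0.03],0],
  [[0,0,0.025],0],
  [[0,0,0.018],0],
  [[0,0,0.01],0],
  [[0,0,0],0],
  [[0,0,0],0],
])

```text
t: 41.9
tool_pos: [0.4819, -0.1009, 0.0939]
tool_rot: [-0.2, -3.135, -0.0]
contact_force: [0.2, -0.1, 0.3]
opening: 0.0598
grip_force: 0.0
```

```bash
python3 go.py .48 -.105 .091 172.3
```

```text
t 41.9 pos [ 0.4819 -0.1009  0.0939] head 172.68809879387706 tilt [ 0.0002  0.0001 -1.    ] F [ 0.2257 -0.1115  0.3128] open 0.059842592893249044 grip 0.0
turn 0.006773601776173311
shift after turn [ 0.0013 -0.0043  0.0029] before turn [ 0.0013 -0.0043  0.0029]
```

drive_tool([
  [[0,0,0],0],
  [[0,0,0],0],
  [[0,0,0],0],
  [[0,0,0],0],
  [[0,0,0],0],
  [[0,0,0],0],
  [[0,0,0],0],
  [[0,0,0],0],
], jaw=1, grip_force=30)

```text
t: 42.7
tool_pos: [0.4823, -0.1014, 0.0946]
tool_rot: [0.201, 3.134, -0.001]
contact_force: [-1.0, -0.3, 5.6]
opening: 0.0153
grip_force: 30.1
```

drive_tool([
  [[0,0,0],0],
  [[0,0,0],0],
  [[0,0,0],0],
  [[0,0,0],0],
  [[0,0,0],0],
], grip_force=100)

```text
t: 43.2
tool_pos: [0.4823, -0.1014, 0.0948]
tool_rot: [0.2, 3.134, -0.001]
contact_force: [-2.2, -1.4, 7.5]
opening: 0.0138
grip_force: 97.5
```

```bash
python3 ball.py; python3 go.py
```

```text
[] [(array([301.5, 184.5]), 8), (array([289., 210.]), 45)]
t 43.3 pos [ 0.4823 -0.1014  0.0948] head 172.67802267117455 tilt [-0.0011 -0.0005 -1.    ] F [-2.1425 -0.7285  6.2612] open 0.014162582848640729 grip 97.55944490432739
```

drive_tool([
  [[0,0,-0.002],0],
  [[0,0,-0.004],0],
  [[0,0,-0.007],0],
  [[0,0,-0.01],0],
  [[0,0,-0.012],0],
  [[0,0,-0.01],0],
  [[0,0,-0.007],0],
  [[0,0,-0.004],0],
  [[0,0,-0.002],0],
  [[0,0,0],0],
])

```text
t: 44.3
tool_pos: [0.4818, -0.1011, 0.1519]
tool_rot: [0.2, 3.135, -0.0]
contact_force: [-0.4, -0.2, -2.4]
opening: 0.014
grip_force: 97.6
```

```bash
python3 - <<'E'
from station import vision
from h import *
import pickle
np.set_printoptions(precision=4,suppress=True,linewidth=260)
d={n:vision.get_image(n) for n in("scene","top")};pickle.dump(d,open('v10.pkl','wb'));S=d["scene"]
print(blobs(S["image"],(255,150,330,240)),blobs(d["top"]["image"],(300,130,370,225)))
c=np.array([.5715,-.1135])
for z in(.055,.057,.06):
  X=np.array([[proj(S,(c[0]+.07*np.cos(t),c[1]+.07*np.sin(t),z+.029)) for t in np.linspace(0,6.28,60)]])[0]
  print(z,X.min(0),X.max(0),'ball if middle',proj(S,(*c,z+.022)))
g=cv2.cvtColor(S["image"],cv2.COLOR_BGR2GRAY)
print(g[170:232:2,254:330:2])
E
python3 go.py
```

```text
[(array([301.2, 170.3]), 10), (array([317.4545, 172.5455]), 11), (array([288.74, 196.62]), 50)] []
0.055 [271.9951 187.453 ] [313.2819 209.8439] ball if middle [292.7369 199.8941]
0.057 [271.962  186.9704] [313.2818 209.3364] ball if middle [292.7205 199.402 ]
0.06 [271.9123 186.2452] [313.2817 208.5736] ball if middle [292.6958 198.6624]
[[ 95 101 100 ...  98  69 153]
 [ 96  98 100 ...  65 100 149]
 [ 96  95  96 ...  73 151 135]
 ...
 [193 194 196 ... 191 190 190]
 [190 194 194 ... 195 193 190]
 [177 195 197 ... 190 191 194]]
t 44.4 pos [ 0.4815 -0.101   0.1514] head 172.67648384033276 tilt [ 0.0009  0.0002 -1.    ] F [-0.8961 -0.0799 -2.952 ] open 0.014099383286502086 grip 97.62868523597717
```

```bash
python3 - <<'E'
from h import *
import pickle
np.set_printoptions(linewidth=400,threshold=99999)
S=pickle.load(open('v10.pkl','rb'))["scene"];g=cv2.cvtColor(S["image"],cv2.COLOR_BGR2GRAY)
print(g[174:224:2,262:330:2])
E
```

```text
[[133 139 142 145 144 142 143 144 144 144 141 140 140 139 141 141 142 144 147  61  55  55  56  58  55  56  56  56 104  54  52  73 151 135]
 [144 139 134 134 139 143 145 143 141 142 142 141 141 142 141 142 141 141 144 117 102  51  57  57  56  56  56  54  54  55  52 137 128  92]
 [143 144 145 140 136 135 134 139 145 147 143 141 142 141 140 141 141 141 142 145 151  66  54  56  57  56  59  56  55  53  85  89  89  89]
 [137 137 140 142 144 142 140 135 135 136 141 144 146 143 142 141 141 142 142 142 145 129  77  55  56  56  57  56  59  83  98  93  93  91]
 [145 141 135 133 133 137 140 144 142 139 135 137 139 144 147 146 144 142 141 141 144 124  80  52  68  60  55  73 107  99  98  97  97  90]
 [144 146 147 143 138 133 130 131 134 140 144 143 141 139 139 141 147 149 147 145 143 118  77 122 101  63  56  92 101  99 100  94  87  87]
 [139 140 142 142 144 147 143 137 131 130 131 136 138 140 141 138 130 140 142 147 150 146 146 141  92  71  55  84  99  94  90  89  89  92]
 [146 144 139 140 141 142 144 144 148 142 135 146 148 155 166 169 170 168 166 156 152 113 133 118  99  71  57  82  87  90  88  
[... 1675 characters left out ...]
193]
 [161 161 135 176 122 126 128 113 114 114 113 113 113 111 113 113 113 113 112 112 111 105 177 149 183 178 194 191 194 194 194 195 193 193]
 [149 181 186 118 126 125 122 113 114 115 115 114 114 113 112 112 114 114 113 114 113 110 139 177 179 177 189 193 192 193 194 193 193 194]
 [199 195 189 122 126 127 125 111 112 114 115 114 115 115 114 114 112 112 114 114 114 110 168 178 176 175 194 192 191 192 192 193 194 192]
 [190 194 174 126 128 126 128 113 113 113 112 113 114 115 115 114 114 113 114 114 114 105 186 180 178 183 191 190 192 192 190 191 190 193]
 [194 194 183 119 127 129 128 130 112 114 113 112 112 113 114 115 114 114 114 114 110 146 181 179 179 195 193 192 190 190 192 191 189 189]]
```

The dish hangs level: its rim's bounding box matches the prediction for a level dish. The ball sits about 20 mm from its middle. I'll raise it a bit more, then turn it gently by 1.595 rad.

drive_tool([
  [[0,0,-0.002],0],
  [[0,0,-0.005],0],
  [[0,0,-0.009],0],
  [[0,0,-0.01],0],
  [[0,0,-0.009],0],
  [[0,0,-0.005],0],
  [[0,0,-0.002],0.01],
  [[0,0,0],0.025],
  [[0,0,0],0.04],
  [[0,0,0],0.055],
])

```text
t: 45.4
tool_pos: [0.4815, -0.101, 0.1932]
tool_rot: [-0.408, -3.114, -0.0]
contact_force: [-0.4, -0.7, -2.7]
opening: 0.0139
grip_force: 97.7
```

drive_tool([
  [[0,0,0],0.065],
  [[0,0,0],0.07],
  [[0,0,0],0.07],
  [[0,0,0],0.07],
  [[0,0,0],0.07],
  [[0,0,0],0.07],
  [[0,0,0],0.07],
  [[0,0,0],0.07],
  [[0,0,0],0.07],
  [[0,0,0],0.07],
])

```text
t: 46.4
tool_pos: [0.4815, -0.1009, 0.1931]
tool_rot: [-1.446, -2.788, -0.0]
contact_force: [0.1, -0.1, -2.9]
opening: 0.0134
grip_force: 97.7
```

drive_tool([
  [[0,0,0],0.07],
  [[0,0,0],0.07],
  [[0,0,0],0.07],
  [[0,0,0],0.07],
  [[0,0,0],0.07],
  [[0,0,0],0.07],
  [[0,0,0],0.07],
  [[0,0,0],0.065],
  [[0,0,0],0.055],
  [[0,0,0],0.045],
])

```text
t: 47.4
tool_pos: [0.4816, -0.1009, 0.1932]
tool_rot: [-2.265, -2.176, -0.0]
contact_force: [0.1, -0.5, -1.8]
opening: 0.0139
grip_force: 97.7
```

drive_tool([
  [[0,0,0],0.035],
  [[0,0,0],0.025],
  [[0,0,0],0.015],
  [[0,0,0],0.008],
  [[0,0,0],0.002],
  [[0,0,0],0],
  [[0,0,0],0],
  [[0,0,0],0],
  [[0,0,0],0],
  [[0,0,0],0],
])

```text
t: 48.4
tool_pos: [0.4818, -0.1011, 0.1939]
tool_rot: [2.353, 2.082, 0.0]
contact_force: [-0.3, 0.6, -2.1]
opening: 0.0135
grip_force: 97.7
```

```bash
python3 go.py 0 0 0 81.3; python3 - <<'E'
from station import vision,ctrl
from h import *
import pickle
np.set_printoptions(precision=4,suppress=True,linewidth=400,threshold=99999)
d={n:vision.get_image(n) for n in("scene","top")};pickle.dump(d,open('v11.pkl','wb'))
o=ctrl.get_obs();p=o["tool_pos"];h=np.radians(81.3);c=p[:2]-.091*np.array([np.cos(h),np.sin(h)]);z=p[2]-.0948+.003
print('dish',c,z)
for n in d:
  v=d[n];X=np.array([proj(v,(c[0]+.07*np.cos(t),c[1]+.07*np.sin(t),z+.029)) for t in np.linspace(0,6.28,60)])
  m=proj(v,(*c,z+.022));print(n,X.min(0),X.max(0),'mid',m)
  lo=np.maximum(X.min(0).astype(int)-8,0);hi=X.max(0).astype(int)+8
  for b in blobs(v["image"],(*lo,*hi)): print(b,(plane(v,b[0],z+.023)[:2]-c))
  g=cv2.cvtColor(v["image"],cv2.COLOR_BGR2GRAY);print(lo,g[lo[1]:hi[1]:2,lo[0]:hi[0]:2])
E
```

```text
t 48.4 pos [ 0.4818 -0.1011  0.1939] head 83.0125735155942 tilt [ 0.  0. -1.] F [-0.2968  0.5599 -2.0951] open 0.013511902029960778 grip 97.66070008277893
turn 0.02989004652957351
shift after turn [ 0.027  -0.4916  0.1939] before turn [ 0.0417 -0.4905  0.1939]
dish [ 0.4681 -0.1911] 0.10206281128573635
scene [271.6944 158.8476] [310.6194 177.4761] mid [291.2538 169.4928]
(array([295.7347, 168.1633]), 49) [-0.0155  0.009 ]
[263 150] [[148 147 145 148 150 151 150 150 150 148 149 147 148 147 144 146 126 137 135  98  52  53  53  53  52  51  53  50]
 [145 148 147 144 143 143 146 146 149 147 146 149 148 121 120 125 132 135 142  51  53  54  53  51  53  52  53  49]
 [143 144 144 147 147 148 145 143 143 144 145 146 121 119 121 125 129 133 129  53  66  55  53  54  56  51  52  52]
 [141 143 143 144 145 147 149 149 148 147 131 137 117 121 121 121 127 130 133  75  58  53  53  52  51  53  52  49]
 [128 132 136 141 141 143 145 135 132 128 111 105 108 113 115 117 118 122  96  73  59  53  54  54  53  54  52  78]
 [130 127 127 129 117 111 109  94  60  54 108 165 198 206 213 217 126  62  77  63  58  53
[... 4898 characters left out ...]
170 170 162 126  76  68  98 117 117 118 117]
 [ 51  52  68  75  78  64  81  96  94  94  97 101 107 108 113 121 119 118 128 162 165 162 141 101  67  71  91 108 110 111 109 111]
 [ 45  61  66  69  71  65  90  97  96  96  97  98  99 101 104 103 103 105 120 138 116 101  76  68  79  93 102 105 106 105 106 106]
 [ 39  54  64  65  63  70  93  95  96  96  96  97  97  91  81  68  67  68  71  68  62  86  97  98 100 101 107 108 109 109 107 107]
 [ 38  51  63  62  57  83  96  95  96  96  95  96  96  88  75  63  61  61  60  59  68  97 102 103 102 106 110 111 111 110 111 111]
 [ 37  45  56  56  60  91  96  97  96  97  97  99  97  88  75  64  63  64  63  63  88 106 107 107 109 115 116 116 116 117 117 116]]
```

The dish is level at 102 mm and within about 2° of square. Both views put the ball about 20 mm from the middle (limit 30 mm), and it hasn't moved relative to the dish during the turn. I'm handing in.

```bash
python3 -c "
from station import ctrl
print(ctrl.finish_job())"
```

```text
the job is handed in; nothing more can be done
None
```

I handed the job in at 48 s with the dish held about 10 cm up, level, a quarter turn round and still; the ball is about 20 mm from its middle (limit 30 mm) and the bowl upright on the sheet, though the first tip overshot onto the table, so I put the ball back in the bowl by hand and tipped again (no verdict was returned).

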